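# Lay out the comparison set on the inspection stage

### The arm

A 6-joint arm with a two-finger parallel gripper is mounted at the origin on the work surface. World frame = base frame: x ahead of the robot, y to its left, z up, the work surface at z = 0. Lengths are in m, angles in rad, forces in N, time in s.
With the tool pointing down it reaches from about 0.35 to 0.975 m from the base axis. Payload 4.9 kg.
Tool frame: the origin (TCP) lies midway between the tips of the shut fingers; the grasp point (between the pads) lies 19 mm behind it; z points along the fingers, y is the line along which they close (so a half turn about z gives the same grasp; the last joint's range is limited). The gripper opens to 85 mm and grips with 20 to 120 N. Pads are 22 mm wide; open, the fingers measure 114 mm over their backs; the gripper's body (76 mm by 85 mm) begins 54 mm behind the grasp point. The pads swing forward as they close: fully open they stand 13 mm farther back than shut.
Start: joints at [1.189, 0.053, 1.613, -0, 1.476, -0.119], TCP at [0.162, 0.604, 0.199] pointing down, gripper open.
Joint ranges: [-3.01, 3.01], [-1.01, 2.22], [0.06, 2.58], [-1.02, 4.17], [0.09, 2.62], [-3.14, 3.14]. Speed limits (rad/s): [2.57, 2.57, 3.14, 3.14, 3.14, 3.14].

### API

Orientations are given as a unit quaternion [w, x, y, z].
In Python, from plant import * gives the robot as it stands.
- The arm moves only by the tool jog_arm, never from a script. Its argument "targets" is a list of rows, each a list of 3 entries, a list of its own where there are three numbers: the shift along the tool's x, y, z in units of 25 mm (1.0 is 25 mm), then the turn, a rotation vector about the tool's x, y, z in units of 8 degrees (1.0 is 8 degrees), then the opening in per cent of the stroke, from 0 (shut) to 100 (fully open). A call has 1 to 8 rows; each row is the pose to reach, as a shift and turn from the pose commanded when the call began, along the tool's axes at that moment; what a row does not reach only later rows make up. A row lasts 1/8 s, in which the tool goes at most 62.5 mm and 10.7 degrees, less where a joint would pass 70% of its speed; a pose out of reach is approached as far as the arm can. A call with a gripper value outside its range is refused whole. The fingers move at their own pace and stop on an object; the grip force is fixed at half the most. Time passes only in rows, so rows that repeat a pose let the fingers close. It gives the time, the measured TCP pose, the force, the opening and the grip force at its end, in the units of the state.
- state(): the state, without advancing time (a new reading comes with each control period).
- grab_frame(name): name is "scene" or "top" or "wrist"; returns (picture, depth): 384x512x3 uint8, red, green, blue; 384x512 float32, m along the optical axis (not along the pixel's ray), 0 where there is no reading.
- camera_params(name): a dict with "fovy" (degrees; the focal length in pixels is half the picture's height over the tangent of half this angle, whatever the lens; pixels are square), "cx", "cy" (the principal point, pixels), "rvec" (rotation vector, rad) and "tvec" (3), from world to camera coordinates, as OpenCV has them; the wrist camera has in their place "hand_eye" (4x4, takes a point from camera to tool coordinates, whose origin is the TCP and whose axes are the flange's). Camera axes: x right, y down, z forward; pixel columns grow to the right and rows downward; lengths in m; the calibration is good to about 2 mm. A picture is of the moment at which its call begins: read the wrist's pose just before it. camera_params takes no time and is no camera call.
- job_done(): hands the job in; it is judged then, once.
The state is a dict: "time": time; "joint_pos": joint angles; "joint_vel": joint speeds; "joint_efforts": joint torques, N m; "tool_pos": TCP position; "tool_rot": TCP orientation; "contact_force": force on the tool from outside, world axes, zero at the start; "ft_torque": the same for the moment, N m; "gripper_width": opening from 0.0 (shut) to 1.0 (fully open); "grasp_force": force on a finger pad.
Only numpy, scipy, OpenCV 4.12 (cv2) and the standard library are available. Lean on these libraries where they do the work, as an engineer would, in place of code of your own. Each camera call takes 0.05 s, during which the arm holds its last target. There are 200 camera calls.

### The job

Set out the comparison set on the black inspection stage: lift the sprung clamp arm until it stays open by itself, then take out the aluminium coupon it was holding and lay it flat on the middle of the square riser with its edges parallel to the riser's, and set the ring gauge flat on the middle of the coupon. Lay the stepped block, underside down, on the middle of the round riser, and stand the plug gauge upright on the stage midway between the two risers. Leave everything released and at rest, with the clamp still open.

Things in the scene. Friction and masses are not known exactly. Their poses are not given: they have to be found in the camera images.
- clamp_arm (a joint): Hinge of the sprung clamp arm, rad. 0: level, foot on the coupon; grows as the free end swings up; stop at 1.75, upright, leaning slightly back. Over-centre spring: let go below about 0.7 it snaps shut, above that it swings open to the stop and stays. Lifting the fin takes 3 to 8 N (more if pinched hard). Hinge axis parallel to the clamp's y, at x = +60, z = 55 mm in clamp's frame.
- clamp_grip (a point): Grip point on the black upright fin at the arm's free end; with the arm level, 100 mm from the hinge axis towards the clamp's -x and 22 mm above it. Fin: 12 mm wide (clamp's y), 20 mm long (x), top 14 mm above this point; the bar below is 12 mm wide too, its top 17 mm below this point. Pinched across its 12 mm, the fin can turn between the fingers. Axes: the arm's, parallel to the clamp's at 0.
- clamp: Fixed clamp fixture: black base plate 170 (x) x 80 (y) x 8 mm, origin at the centre of its underside, z up. At x = -30 mm a pedestal 50 (x) x 28 (y) mm, top 28 mm above the origin, carries the coupon. Two grey hinge cheeks at x = +60 mm, 70 mm high, 40 mm wide over all; the arm reaches from there towards -x over the coupon.
- coupon: Loose flat aluminium plate 84 (x) x 40 (y) x 12 (z) mm, about 0.11 kg, four dark dots near its corners; origin at the centre of its underside. At the start it lies on the clamp's pedestal, long side along the clamp's x, overhanging the pedestal all round, held under the clamp arm.
- ring: Loose plain steel ring gauge, outer diameter 40 mm, hole 26 mm, 16 mm high, about 0.09 kg, lying flat; origin at the centre of its underside, z is its axis.
- step_block: Loose steel block with three steps like a staircase, 60 (x) x 24 (y) mm, each step 20 mm long: 8 mm high at the -x end, 14 mm in the middle, 20 mm at the +x end; about 0.16 kg; origin at the centre of its underside, z up.
- plug: Loose steel plug gauge standing upright, 50 mm high: lower 22 mm has diameter 28 mm, upper part above 24 mm is a grip of diameter 20 mm; about 0.14 kg; origin at the centre of its underside, z is its axis.
- stage: Fixed black inspection stage, flat plate 130 (x) x 300 (y) x 10 (z) mm, origin at the centre of its underside, z up. The two risers stand on it 100 mm to either side of its centre along its y axis (which is on which side varies), so its centre is midway between them.
- square_riser: Fixed square riser on the stage: low aluminium block 74 x 74 mm, 12 mm high; origin at the centre of its underside (10 mm above the table), x and y along its sides.
- round_riser: Fixed round riser on the stage: low aluminium disc of diameter 76 mm, 12 mm high; origin at the centre of its underside (10 mm above the table).
Things that resemble listed ones, but are neither listed nor needed, are in the scene too. What is shaped like the plug but pink or turquoise is not meant.

How it is judged:
By the outcome, as a careful person would: the job done as asked, in the order asked, and still so for the second after the job is handed in, with the robot touching nothing.
It also fails if it takes over 99 s, if anything falls off the work surface, if the arm or the gripper's body presses on something with over 40 N, if the wrist force passes 120 N, or if a joint passes its speed limit or range.

## Working session

There is one attempt and no reset: what is moved stays moved. The work goes in short steps, Python scripts to look and compute and a tool call to move; the robot and the scene stay as the last step left them, time stands still between calls to the robot, and variables do not carry over. Pictures are saved under pics/ and viewed, at most 14 in all, crops included, and the job is handed in when it is done.

Besides the shell and the picture viewer there is one more tool, called by a JSON object that holds its "api" and its "payload". jog_arm: Moves the arm, as the interface text tells. Its arguments: {"type":"object","properties":{"targets":{"type":"array"}},"required":["targets"]}

```bash
ls; mkdir -p pics; cat > h.py <<'E'
from plant import *
import numpy as np, cv2
from scipy.spatial.transform import Rotation as R
def cloud(name):
    s=state(); p=camera_params(name); im,d=grab_frame(name)
    f=192/np.tan(np.radians(p['fovy'])/2); v,u=np.mgrid[:384,:512]
    P=np.stack([(u-p['cx'])/f*d,(v-p['cy'])/f*d,d],-1)
    if 'hand_eye' in p:
        H=np.array(p['hand_eye']); q=s['tool_rot']; Rt=R.from_quat([q[1],q[2],q[3],q[0]]).as_matrix()
        P=(P@H[:3,:3].T+H[:3,3])@Rt.T+np.array(s['tool_pos'])
    else:
        Rc=cv2.Rodrigues(np.array(p['rvec'],float))[0]; P=(P-np.array(p['tvec']).ravel())@Rc
    P[d==0]=np.nan
    return im,P,d
def save(n,im): cv2.imwrite(f'pics/{n}.png',cv2.cvtColor(im,cv2.COLOR_RGB2BGR))
E
python3 - <<'E'
from h import *
for n in('top','scene'):
    im,P,d=cloud(n); np.savez(f'{n}.npz',im=im,P=P); save(n,cv2.resize(im,(800,600)))
    print({k:v for k,v in camera_params(n).items()})
print(state())
E
```

```text
pics
{'fovy': 53.72451178049644, 'cx': 253.94611676687495, 'cy': 195.80634733240984, 'rvec': array([ 2.14686782, -2.14331981,  0.10796398]), 'tvec': array([-0.01695591,  0.48995115,  0.96746212])}
{'fovy': 46.21186823559767, 'cx': 252.43471500055733, 'cy': 186.4583366530975, 'rvec': array([ 0.66858827,  2.82099998, -0.7862466 ]), 'tvec': array([ 0.4658729 , -0.1397461 ,  1.16071168])}
{'time': 0.1, 'joint_pos': array([ 1.18898646e+00,  5.32668516e-02,  1.61415921e+00,  1.46227118e-05,
        1.47599381e+00, -1.18989450e-01]), 'joint_vel': array([ 8.61993438e-04, -6.76161180e-04, -1.83603761e-03,  3.73087311e-05,
        1.50104414e-04,  5.28884716e-04]), 'joint_efforts': array([-7.92788853e-06, -3.94899273e+01, -3.71365178e+01, -1.60283298e-04,
        3.88165368e-03,  1.58491673e-05]), 'tool_pos': array([0.16213392, 0.6029606 , 0.19759938]), 'tool_rot': array([-2.33435312e-04,  1.31032962e-01,  9.91377591e-01, -8.83313881e-04]), 'contact_force': array([-0.26981622,  0.99841326, -0.55642214]), 'ft_torque': array([-0.07485765,  0.06122104,  0.00812433]), 'grasp_force': 0.0, 'gripper_width': 0.9993235713131583}
```

View pics/top.png

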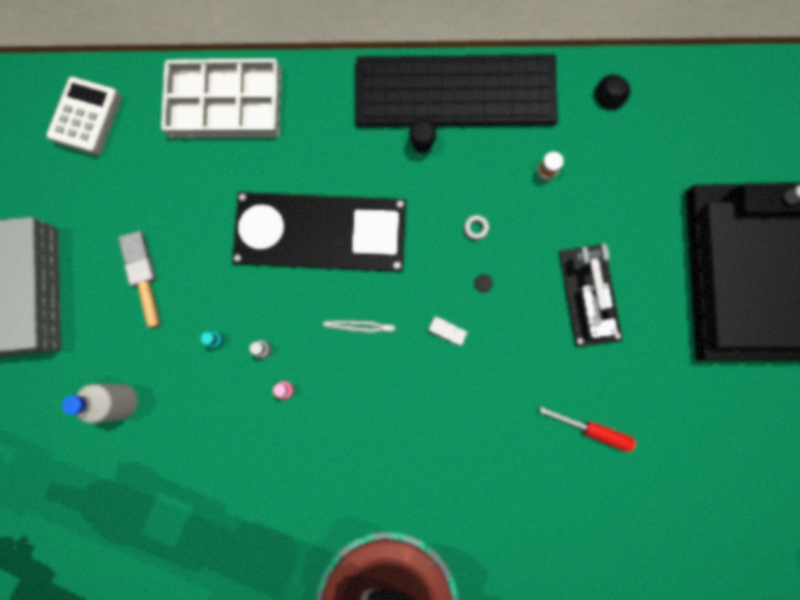

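View pics/scene.png

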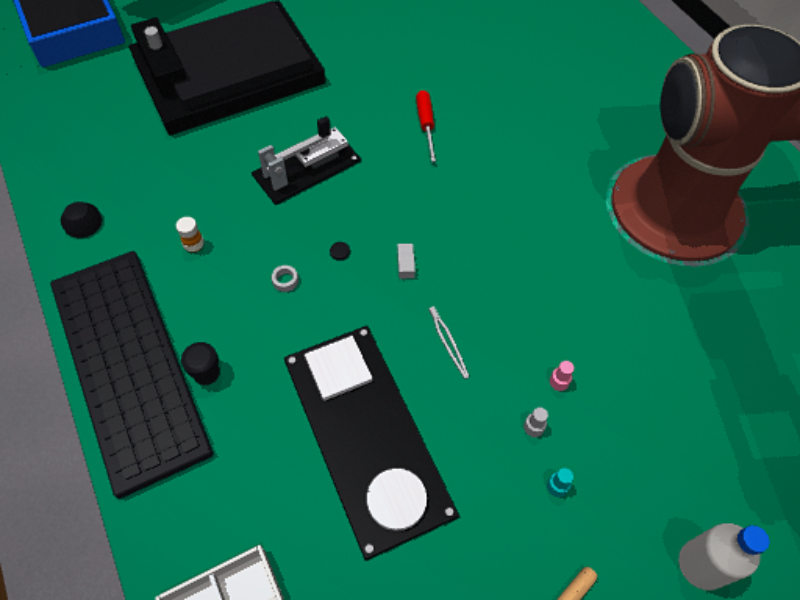

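The top view shows, in 800x600 pixels, the stage at (320,231) with the round riser at (261,227) and the square riser at (376,232). The ring is at (476,227), the step block at (448,331) and the clamp at (590,295), hinge away from the robot. There are three plug-shaped things: grey (259,349), turquoise (211,339) and pink (283,390). The grey one is the plug, since the task excludes pink and turquoise. I'll measure these and confirm with a crop.

```bash
python3 - <<'E'
from h import *
D=np.load('top.npz'); im,P=D['im'],D['P']
S=np.load('scene.npz'); si,SP=S['im'],S['P']
print('table z',[np.round(P[int(b/1.5625),int(a/1.5625)],3) for a,b in((400,400),(200,500),(520,250))])
def blob(n,a,b,r,z0,z1,PP=None):
    Q=PP if PP is not None else P
    a,b,r=[int(k/1.5625) for k in(a,b,r)]
    q=Q[b-r:b+r,a-r:a+r].reshape(-1,3); q=q[(q[:,2]>z0)&(q[:,2]<z1)]
    (c,sz,ang)=cv2.minAreaRect((q[:,:2]*1000).astype(np.float32))
    print(n,len(q),'mean',q.mean(0).round(4),'rect',np.round(c,1),np.round(sz,1),round(ang,1))
for src,PP,L in(('top',P,[('ring',476,227,22),('blk',448,331,30),('plug',259,349,16),('round',261,227,28),('sq',376,232,32)]),
            ('scene',SP,[('ring',285,278,22),('blk',406,261,28),('plug',538,421,22),('round',397,499,38),('sq',338,367,40)])):
    print(src)
    for (n,a,b,r) in L:
        z=dict(ring=(.009,.03),blk=(.005,.04),plug=(.036,.07),round=(.017,.035),sq=(.017,.035))[n]
        blob(n,a,b,r,*z,PP)
blob('clamp plate',590,295,62,.004,.012)
blob('clamp all',590,295,62,.004,.12)
blob('clamp hi',590,295,62,.06,.12)
blob('stage',320,231,95,.006,.014)
# crop
c=np.hstack([cv2.resize(im[200:275,120:220],(400,300),interpolation=2),cv2.resize(si[225:330,325:395],(200,300),interpolation=2),cv2.resize(im[150:225,350:410],(200,300)[::1],interpolation=2)])
c2=cv2.resize(si[70:190,150:310],(800,600)[:2],interpolation=2)[:300*2]
save('crop1',np.vstack([c,cv2.resize(si[75:180,140:420],(800,300),interpolation=2)]))
E
```

```text
table z [array([ 0.332, -0.021, -0.004]), array([ 0.165,  0.315, -0.002]), array([ 0.593, -0.229, -0.001])]
top
ring 105 mean [ 0.6311 -0.1514  0.0155] rect [ 631.  -151.6] [38.2 37. ] 45.0
blk 211 mean [ 0.4509 -0.1003  0.0141] rect [450.  -99.5] [ 47.7 101.4] 4.2
plug 56 mean [0.4191 0.216  0.0487] rect [418.8 216.6] [18.2 17.6] 10.4
round 600 mean [0.6315 0.2229 0.0219] rect [631.6 223. ] [73.9 74.8] 73.6
sq 731 mean [0.6218 0.0234 0.0219] rect [622.   23.9] [73.9 75. ] 87.7
scene
ring 140 mean [ 0.6328 -0.1514  0.0146] rect [ 632.6 -151.8] [39.7 38.2] 68.2
blk 212 mean [ 0.4543 -0.0962  0.0142] rect [ 451.9 -101.3] [62.2 24. ] 65.0
plug 93 mean [0.4216 0.2173 0.0475] rect [420.3 216.6] [18.6 19. ] 88.0
round 1170 mean [0.6331 0.223  0.0215] rect [632.7 222.3] [74.9 73.2] 64.1
sq 1060 mean [0.6236 0.024  0.0215] rect [623.   22.8] [75.1 74.1] 87.3
clamp plate 1087 mean [ 0.5097 -0.3372  0.0077] rect [ 518.1 -343.5] [201.1 203.5] 87.4
clamp all 1955 mean [ 0.5101 -0.3395  0.0269] rect [ 518.1 -343.5] [201.1 203.5] 87.4
clamp hi 272 mean [ 0.5354 -0.3415  0.0691] rect [ 526.2 -335.4] [ 45.3 124. ] 88.5
stage 3589 mean [0.6243 0.1252 0.01  ] rect [609.3 122.3] [311.9 290. ] 89.5
```

View pics/crop1.png

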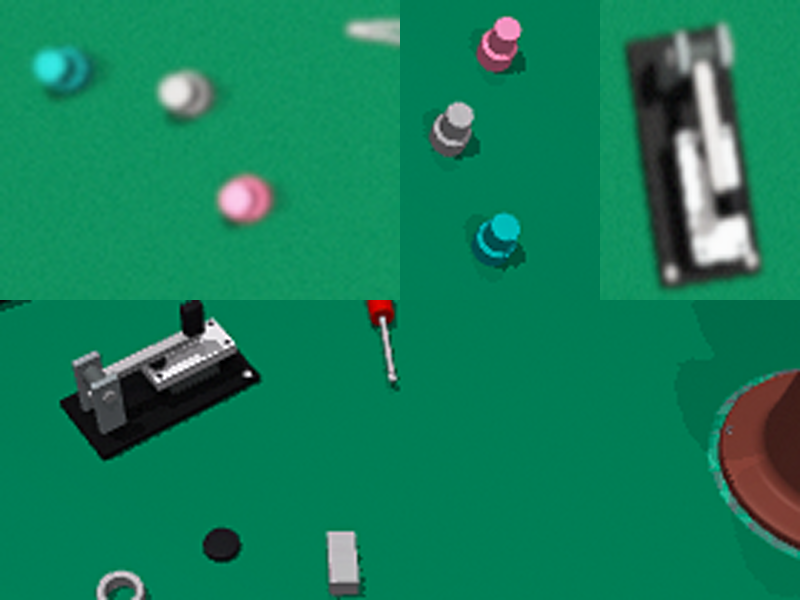

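Crop: the grey plug (185,95) stands clear of the turquoise and pink decoys, so that's the one. The clamp's fin is at its robot-side end. Next I'll work out the first move to look at the clamp with the wrist camera.

```bash
cat >> h.py <<'E'
def need(pos,yaw=None,s=None):
    """pos: TCP target; yaw: world angle (deg) of tool y axis. Prints shift (25mm) and turn (8deg) units."""
    s=s or state(); q=s['tool_rot']; Rt=R.from_quat([q[1],q[2],q[3],q[0]]).as_matrix()
    sh=Rt.T@(np.array(pos)-s['tool_pos'])/.025; rv=np.zeros(3)
    if yaw is not None:
        a=np.radians(yaw); y=np.array([np.cos(a),np.sin(a),0]); 
        if y@Rt[:,1]<0: y=-y
        z=np.array([0,0,-1.]); T=np.stack([np.cross(y,z),y,z],1)
        rv=np.degrees(R.from_matrix(Rt.T@T).as_rotvec())/8
    print('shift',sh.round(2).tolist(),'turn',rv.round(2).tolist())
E
python3 - <<'E'
from h import *
print(camera_params('wrist'))
need([.46,-.33,.25],99)
D=np.load('scene.npz');P=D['P'];im=D['im']
q=P[75:135,155:235].reshape(-1,3)
k=(q[:,2]>.083); print('fin top',q[k].mean(0),k.sum())
E
```

```text
{'fovy': 67.94072208989033, 'cx': 254.71510795904214, 'cy': 194.26604195553747, 'hand_eye': array([[-3.67464442e-04, -9.51601204e-01, -3.07335342e-01,
         7.91373129e-02],
       [ 9.99999810e-01, -5.01878512e-04,  3.58318129e-04,
        -1.27165560e-04],
       [-4.95220967e-04, -3.07335152e-01,  9.51601208e-01,
        -1.74346182e-01],
       [ 0.00000000e+00,  0.00000000e+00,  0.00000000e+00,
         1.00000000e+00]])}
shift [-21.2, -32.95, -2.04] turn [-0.01, -0.0, -3.01]
fin top [ 0.47485571 -0.35081102  0.08844837] 37
```

```bash
python3 - <<'E'
from h import *
need([.45,.12,.25],99)
E
```

```text
shift [-16.14, -15.67, -2.07] turn [-0.01, -0.0, -3.01]
```

{"api": "jog_arm", "payload": {"targets": [[[-16.1, -15.7, -2.1], [0, 0, -3], 100], [[-16.1, -15.7, -2.1], [0, 0, -3], 100], [[-16.1, -15.7, -2.1], [0, 0, -3], 100], [[-16.1, -15.7, -2.1], [0, 0, -3], 100], [[-16.1, -15.7, -2.1], [0, 0, -3], 100], [[-16.1, -15.7, -2.1], [0, 0, -3], 100], [[-16.1, -15.7, -2.1], [0, 0, -3], 100], [[-16.1, -15.7, -2.1], [0, 0, -3], 100]]}}

```text
time: 1.1
tool_pos: [0.4157, 0.1751, 0.2449]
tool_rot: [0.0, -0.078, 0.997, 0.0]
contact_force: [0.4, 0.5, -0.2]
gripper_width: 1.0
grasp_force: 0.0
```

```bash
python3 - <<'E'
from h import *
print(state()['tool_pos'])
need([.45,-.33,.25],99)
E
```

```text
[0.41570223 0.17508488 0.24491941]
shift [1.79, -20.17, -0.21] turn [0.0, 0.0, -0.01]
```

{"api": "jog_arm", "payload": {"targets": [[[1.8, -20.2, -0.2], [0, 0, 0], 60], [[1.8, -20.2, -0.2], [0, 0, 0], 60], [[1.8, -20.2, -0.2], [0, 0, 0], 60], [[1.8, -20.2, -0.2], [0, 0, 0], 60], [[1.8, -20.2, -0.2], [0, 0, 0], 60], [[1.8, -20.2, -0.2], [0, 0, 0], 60], [[1.8, -20.2, -0.2], [0, 0, 0], 60], [[1.8, -20.2, -0.2], [0, 0, 0], 60]]}}

```text
time: 2.1
tool_pos: [0.4484, -0.3238, 0.2495]
tool_rot: [-0.0, -0.078, 0.997, 0.0]
contact_force: [1.3, 0.6, -0.6]
gripper_width: 0.602
grasp_force: 0.0
```

{"api": "jog_arm", "payload": {"targets": [[[0, 0, 0], [0, 0, 0], 60], [[0, 0, 0], [0, 0, 0], 60]]}}

```text
time: 2.35
tool_pos: [0.4485, -0.3215, 0.2492]
tool_rot: [-0.0, -0.078, 0.997, 0.001]
contact_force: [1.1, 1.1, 0.5]
gripper_width: 0.601
grasp_force: 0.0
```

```bash
python3 - <<'E'
from h import *
print(state()['tool_pos'])
im,P,d=cloud('wrist'); np.savez('w1.npz',im=im,P=P); save('w1',im)
for n,a,b in(('fin',.082,.1),('cheek',.06,.08),('coup',.036,.045),('base',.004,.012)):
    k=(P[...,2]>a)&(P[...,2]<b)&(P[...,1]<-.2)&(abs(P[...,0]-.5)<.15); q=P[k]; v,u=np.nonzero(k)
    print(n,len(q),q.mean(0).round(4),cv2.minAreaRect((q[:,:2]*1000).astype(np.float32)),u.mean(),v.mean())
E
```

```text
[ 0.44853895 -0.3215025   0.24924266]
fin 685 [ 0.6019 -0.5495  0.0851] ((569.7349853515625, -488.7361755371094), (47.20525360107422, 348.3253173828125), 31.045228958129883) 72.58394160583941 253.7766423357664
cheek 2721 [ 0.5533 -0.5524  0.0634] ((544.1256103515625, -482.9515075683594), (336.9924621582031, 230.066162109375), 83.62740325927734) 73.96398382947446 213.55420801176038
coup 1843 [ 0.4873 -0.4087  0.0398] ((483.51171875, -474.3387451171875), (268.0787048339844, 285.1295471191406), 21.452198028564453) 187.8404774823657 179.54042322300597
base 3572 [ 0.5036 -0.3688  0.0073] ((506.336669921875, -483.5411376953125), (270.70416259765625, 346.1380920410156), 9.034646034240723) 217.71192609182532 187.81103023516238
```

View pics/w1.png

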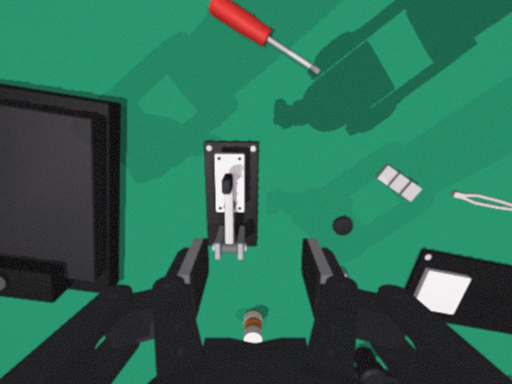

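Wrist view: the clamp is at (231,193) with its fin at (228,184) and cheeks at (230,248). The coupon's dots sit around (230,185). The step block at (400,183) lies with its steps up. I'll now measure within the clamp area only.

```bash
python3 - <<'E'
from h import *
D=np.load('w1.npz');P=D['P'];im=D['im'].astype(int)
v,u=np.mgrid[:384,:512]; win=(u>200)&(u<263)&(v>138)&(v<262)
for n,a,b in(('fin',.08,.1),('cheek',.066,.078),('coup',.036,.044),('base',.004,.012)):
    k=(P[...,2]>a)&(P[...,2]<b)&win; q=P[k]
    print(n,len(q),q.mean(0).round(4),cv2.minAreaRect((q[:,:2]*1000).astype(np.float32)),np.median(q[:,2]))
k=(P[...,2]>.01)&(P[...,2]<.018)&(u>370)&(u<430)&(v>155)&(v<210)
w=(u>370)&(u<430)&(v>155)&(v<210)
for a,b in((.004,.0105),(.0105,.017),(.017,.024),(.004,.024)):
    q=P[w&(P[...,2]>a)&(P[...,2]<b)]; print('blk',len(q),q.mean(0).round(4),cv2.minAreaRect((q[:,:2]*1000).astype(np.float32)))
E
```

```text
fin 163 [ 0.4717 -0.3535  0.0888] ((472.6638488769531, -353.5467834472656), (19.937854766845703, 11.281003952026367), 7.071486473083496) 0.08934312652209539
cheek 222 [ 0.5584 -0.3406  0.0693] ((523.4114379882812, -346.6910400390625), (122.74504089355469, 39.61735534667969), 8.142783164978027) 0.06900603839903428
coup 1283 [ 0.4785 -0.3517  0.0393] ((502.1675109863281, -349.45623779296875), (122.72884368896484, 39.68430709838867), 8.214716911315918) 0.039330050663995114
base 3139 [ 0.504  -0.3467  0.0072] ((512.4810791015625, -347.9735412597656), (169.72909545898438, 80.05377960205078), 8.132331848144531) 0.007240651571113144
blk 245 [ 0.4428 -0.1202  0.0073] ((448.77239990234375, -107.24149322509766), (50.95462417602539, 23.977083206176758), 65.04503631591797)
blk 249 [ 0.4512 -0.102   0.0135] ((453.50738525390625, -97.05408477783203), (33.69316101074219, 23.956146240234375), 65.26947021484375)
blk 222 [ 0.4591 -0.0848  0.0193] ((459.4745788574219, -84.17731475830078), (21.828622817993164, 24.053415298461914), 65.86537170410156)
blk 716 [ 0.4508 -0.1029  0.0132] ((451.0700378417969, -102.28955078125), (61.851078033447266, 24.032615661621094), 65.1236801147461)
```

```bash
python3 - <<'E'
from h import *
need([.4729,-.3537,.13],98.1)
need([.4729,-.3537,.059],98.1)
E
```

```text
shift [-0.75, -1.45, 4.78] turn [0.01, -0.0, 0.11]
shift [-0.75, -1.45, 7.62] turn [0.01, -0.0, 0.11]
```

{"api": "jog_arm", "payload": {"targets": [[[-0.75, -1.45, 2.4], [0, 0, 0.1], 50], [[-0.75, -1.45, 4.8], [0, 0, 0.1], 50], [[-0.75, -1.45, 6.2], [0, 0, 0.1], 50], [[-0.75, -1.45, 7.6], [0, 0, 0.1], 50], [[-0.75, -1.45, 7.6], [0, 0, 0.1], 50], [[-0.75, -1.45, 7.6], [0, 0, 0.1], 0], [[-0.75, -1.45, 7.6], [0, 0, 0.1], 0], [[-0.75, -1.45, 7.6], [0, 0, 0.1], 0]]}}

```text
time: 3.4
tool_pos: [0.4739, -0.3555, 0.0619]
tool_rot: [0.001, -0.071, 0.997, -0.001]
contact_force: [-0.8, -0.2, 0.7]
gripper_width: 0.002
grasp_force: 0.0
```

{"api": "jog_arm", "payload": {"targets": [[[0, 0, 0], [0, 0, 0], 0], [[0, 0, 0], [0, 0, 0], 0]]}}

```text
time: 3.65
tool_pos: [0.4731, -0.3549, 0.0602]
tool_rot: [0.0, -0.071, 0.997, -0.0]
contact_force: [0.3, -0.2, -0.6]
gripper_width: -0.005
grasp_force: 0.0
```

```bash
python3 - <<'E'
from h import *
s=state();print(s['tool_pos'],s['gripper_width'],s['grasp_force'])
q=s['tool_rot'];print(R.from_quat([q[1],q[2],q[3],q[0]]).as_matrix().round(3).tolist())
# arc in tool units
for th in np.arange(.15,1.36,.15):
    c,S=np.cos(th),np.sin(th); x,z=-100,22
    # free end swings up: rotate (x,z) so that x increases, z increases
    X=x*c+z*S; Z=-x*S+z*c
    print(round(th,2),[round(-(X-x)/25,2),0,round(-(Z-z)/25,2)])
E
```

```text
[ 0.47306389 -0.35490134  0.06020149] -0.004743797600931851 0.0
[[-0.99, -0.142, 0.0], [-0.142, 0.99, -0.0], [-0.0, -0.0, -1.0]]
0.15 [np.float64(-0.18), 0, np.float64(-0.59)]
0.3 [np.float64(-0.44), 0, np.float64(-1.14)]
0.45 [np.float64(-0.78), 0, np.float64(-1.65)]
0.6 [np.float64(-1.2), 0, np.float64(-2.1)]
0.75 [np.float64(-1.67), 0, np.float64(-2.49)]
0.9 [np.float64(-2.2), 0, np.float64(-2.8)]
1.05 [np.float64(-2.77), 0, np.float64(-3.03)]
1.2 [np.float64(-3.37), 0, np.float64(-3.17)]
1.35 [np.float64(-3.98), 0, np.float64(-3.22)]
```

Fully shut with no force, so the pinch missed. I'll look.

```bash
python3 - <<'E'
from h import *
im,P,d=cloud('wrist'); si,SP,_=cloud('scene')
save('w2',np.hstack([cv2.resize(im[150:384,130:380],(400,375)),cv2.resize(si[60:150,140:240],(400,375))]))
E
```

```text
(no output)
```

View pics/w2.png

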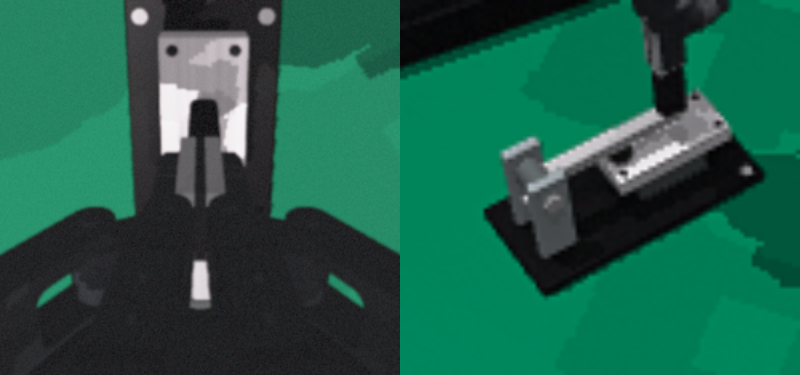

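Wrist crop: the fin (203,110) shows in front of the shut fingers (200,165). In the scene crop the fingers seem to end near the fin's top (665,75). Depth should show where the tips really are.

```bash
python3 - <<'E'
from h import *
im,P,d=cloud('wrist'); si,SP,_=cloud('scene'); np.savez('s2.npz',SP=SP,si=si,im=im,P=P)
s=1.6
for n,x,y in(('fin',203,110),('fin2',203,125),('Ltip',187,145),('Ltip',185,170),('Rtip',215,145),('Rt',215,180),('gap',200,165),('coup',170,60),('bar',200,285)):
    u=int(130+x/s);v=int(150+y/s); print(n,P[v,u].round(4),im[v,u])
# scene
for y in range(15,120,8):
    u=int(140+(668-400)/4);v=int(60+y/4.17); print(y,SP[v,u].round(3),si[v,u])
E
```

```text
fin [ 0.4635 -0.3552  0.0673] [26 21 22]
fin2 [ 0.4631 -0.3554  0.0831] [24 23 27]
Ltip [ 0.4621 -0.3608  0.1018] [102  99 101]
Ltip [ 0.4622 -0.3608  0.1177] [96 95 97]
Rtip [ 0.4608 -0.3516  0.1017] [100  97  99]
Rt [ 0.461  -0.3523  0.1229] [100 100 101]
gap [ 0.4611 -0.3563  0.1157] [37 33 36]
coup [ 0.4531 -0.3709  0.0404] [156 149 155]
bar [ 0.5558 -0.3427  0.0599] [223 218 221]
15 [ 0.473 -0.342  0.143] [25 25 28]
23 [ 0.482 -0.321  0.159] [17 19 21]
31 [ 0.481 -0.322  0.151] [17 18 22]
39 [ 0.482 -0.322  0.145] [18 19 22]
47 [ 0.476 -0.341  0.12 ] [19 21 23]
55 [ 0.476 -0.342  0.112] [20 20 24]
63 [ 0.476 -0.343  0.104] [19 21 23]
71 [ 0.475 -0.346  0.095] [14 13 15]
79 [ 0.474 -0.35   0.087] [10 11 13]
87 [ 0.475 -0.348  0.082] [12 10 12]
95 [ 0.476 -0.347  0.077] [11 13 14]
103 [ 0.476 -0.35   0.067] [13 12 14]
111 [ 0.478 -0.346  0.064] [ 9  8 10]
119 [ 0.478 -0.348  0.055] [79 77 79]
```

```bash
python3 - <<'E'
from h import *
D=np.load('w1.npz');P=D['P'];t=np.array([.4485,-.3215,.2492])
for v in range(236,300,6):
    print(v,[(u,(P[v,u]-t).round(3).tolist()) for u in(188,196,204,304,312)])
s=state(); print(s['gripper_width'],s['grasp_force'],s['contact_force'])
E
```

```text
236 [(188, [0.146, -0.088, -0.252]), (196, [0.143, -0.075, -0.25]), (204, [0.14, -0.061, -0.249]), (304, [0.115, 0.1, -0.249]), (312, [0.113, 0.113, -0.248])]
242 [(188, [0.156, -0.087, -0.25]), (196, [-0.007, -0.031, 0.044]), (204, [-0.007, -0.027, 0.044]), (304, [-0.014, 0.024, 0.042]), (312, [-0.015, 0.027, 0.043])]
248 [(188, [-0.002, -0.035, 0.043]), (196, [-0.007, -0.03, 0.05]), (204, [-0.005, -0.027, 0.045]), (304, [-0.011, 0.024, 0.043]), (312, [-0.016, 0.026, 0.051])]
254 [(188, [-0.006, -0.033, 0.056]), (196, [-0.007, -0.029, 0.055]), (204, [-0.001, -0.026, 0.046]), (304, [-0.008, 0.025, 0.044]), (312, [-0.015, 0.025, 0.056])]
260 [(188, [-0.006, -0.032, 0.061]), (196, [-0.007, -0.028, 0.06]), (204, [0.001, -0.026, 0.047]), (304, [-0.005, 0.025, 0.045]), (312, [-0.015, 0.024, 0.061])]
266 [(188, [-0.006, -0.031, 0.065]), (196, [-0.007, -0.027, 0.066]), (204, [0.004, -0.025, 0.049]), (304, [-0.002, 0.025, 0.046]), (312, [-0.013, 0.024, 0.063])]
272 [(188, [-0.007, -0.029, 0.071]), (196, [-0.004, -0.027, 0.066]), (204, [0.007, -0.025, 0.048]), (304, [0.001, 0.026, 0.046]), (312, [-0.011, 0.024, 0.064])]
278 [(188, [-0.006, -0.029, 0.073]), (196, [-0.002, -0.026, 0.067]), (204, [0.01, -0.025, 0.049]), (304, [0.003, 0.026, 0.048]), (312, [-0.009, 0.024, 0.066])]
284 [(188, [-0.003, -0.028, 0.074]), (196, [0.002, -0.026, 0.067]), (204, [0.012, -0.024, 0.052]), (304, [0.006, 0.027, 0.049]), (312, [-0.006, 0.025, 0.067])]
290 [(188, [-0.001, -0.028, 0.075]), (196, [0.003, -0.026, 0.069]), (204, [0.244, -0.051, -0.249]), (304, [0.218, 0.122, -0.25]), (312, [-0.003, 0.025, 0.067])]
296 [(188, [0.001, -0.028, 0.076]), (196, [0.006, -0.025, 0.069]), (204, [0.259, -0.05, -0.252]), (304, [0.231, 0.125, -0.25]), (312, [-0.001, 0.026, 0.067])]
0.00027217481051052564 0.0 [-0.36465665 -0.15667291  0.73015449]
```

Both cameras agree: the real fingertips are about 35 mm behind the reported TCP (tip z about 0.096 when shut, reported 0.060). They closed above the fin and touched nothing. I'll use tip z = TCP z + 35 mm from here. Next: open, go 36 mm lower and pinch.

{"api": "jog_arm", "payload": {"targets": [[[0, 0, 0], [0, 0, 0], 50], [[0, 0, 0], [0, 0, 0], 50], [[0, 0, 0], [0, 0, 0], 50], [[0, 0, 0.7], [0, 0, 0], 50], [[0, 0, 1.4], [0, 0, 0], 50], [[0, 0, 1.4], [0, 0, 0], 0], [[0, 0, 1.4], [0, 0, 0], 0], [[0, 0, 1.4], [0, 0, 0], 0]]}}

```text
time: 4.85
tool_pos: [0.4723, -0.3536, 0.024]
tool_rot: [-0.001, -0.071, 0.997, 0.001]
contact_force: [-0.9, 3.3, -3.4]
gripper_width: 0.129
grasp_force: 59.1
```

{"api": "jog_arm", "payload": {"targets": [[[0, 0, 0], [0, 0, 0], 0], [[0, 0, 0], [0, 0, 0], 0]]}}

```text
time: 5.1
tool_pos: [0.4724, -0.3536, 0.0242]
tool_rot: [-0.001, -0.071, 0.997, 0.001]
contact_force: [-0.7, 5.3, -4.1]
gripper_width: 0.127
grasp_force: 58.9
```

{"api": "jog_arm", "payload": {"targets": [[[-0.18, 0, -0.6], [0, 0, 0], 0], [[-0.44, 0, -1.14], [0, 0, 0], 0], [[-0.78, 0, -1.65], [0, 0, 0], 0], [[-1.2, 0, -2.1], [0, 0, 0], 0], [[-1.67, 0, -2.5], [0, 0, 0], 0], [[-2.2, 0, -2.8], [0, 0, 0], 0], [[-2.77, 0, -3.03], [0, 0, 0], 0], [[-2.77, 0, -3.03], [0, 0, 0], 0]]}}

```text
time: 6.1
tool_pos: [0.5426, -0.3435, 0.102]
tool_rot: [0.0, -0.072, 0.997, 0.001]
contact_force: [-0.9, 7.1, -6.1]
gripper_width: 0.13
grasp_force: 60.6
```

{"api": "jog_arm", "payload": {"targets": [[[-0.3, 0, -0.1], [0, 0, 0], 0], [[-0.6, 0, -0.14], [0, 0, 0], 0], [[-0.6, 0, -0.14], [0, 0, 0], 0], [[-0.6, 0, -0.14], [0, 0, 0], 60], [[-0.6, 0, -0.14], [0, 0, 0], 60], [[-0.6, 0, -0.14], [0, 0, 0], 60], [[-0.6, 0, -1.4], [0, 0, 0], 60], [[-0.6, 0, -3], [0, 0, 0], 60]]}}

```text
time: 7.1
tool_pos: [0.556, -0.3428, 0.1759]
tool_rot: [-0.0, -0.071, 0.997, 0.0]
contact_force: [1.0, 0.2, 0.3]
gripper_width: 0.602
grasp_force: 0.0
```

```bash
python3 - <<'E'
from h import *
need([.44,-.357,.23],98.1)
E
```

```text
shift [4.67, 0.09, -2.16] turn [0.01, -0.01, 0.0]
```

{"api": "jog_arm", "payload": {"targets": [[[0, 0, -1], [0, 0, 0], 70], [[2.3, 0, -2.2], [0, 0, 0], 70], [[4.7, 0, -2.2], [0, 0, 0], 70], [[4.7, 0, -2.2], [0, 0, 0], 70], [[4.7, 0, -2.2], [0, 0, 0], 70], [[4.7, 0, -2.2], [0, 0, 0], 70]]}}

```text
time: 7.85
tool_pos: [0.441, -0.3595, 0.231]
tool_rot: [0.0, -0.071, 0.997, -0.0]
contact_force: [0.5, -0.2, 0.1]
gripper_width: 0.701
grasp_force: 0.0
```

```bash
python3 - <<'E'
from h import *
im,P,d=cloud('wrist'); np.savez('w3.npz',im=im,P=P); save('w3',im)
v,u=np.mgrid[:384,:512]
k=(P[...,2]>.035)&(P[...,2]<.045)&(P[...,1]>-.40)&(P[...,1]<-.30)&(P[...,0]>.4)&(P[...,0]<.54); q=P[k]
print(state()['tool_pos'],len(q),q.mean(0).round(4),cv2.minAreaRect((q[:,:2]*1000).astype(np.float32)))
k=(P[...,2]>.08)&(P[...,1]>-.40)&(P[...,1]<-.30)&(P[...,0]>.52)&(d>.12);print(P[k].min(0),P[k].max(0))
E
```

```text
[ 0.44104745 -0.35938036  0.23075189] 1733 [ 0.4807 -0.3525  0.0392] ((482.4260559082031, -352.512451171875), (83.2842025756836, 39.80036926269531), 8.95406436920166)
[ 0.56630043 -0.34778371  0.0800042 ] [ 0.61025708 -0.32814796  0.1626489 ]
```

View pics/w3.png

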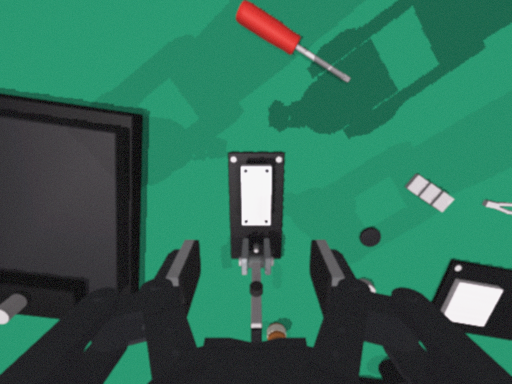

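The clamp arm stays open, upright at (256,300), and the coupon lies free at (256,195). Next I'll grasp it across its 40 mm, with the tips about 3 mm above its underside.

```bash
python3 - <<'E'
from h import *
need([.4824,-.3525,-.009],98.6)
E
```

```text
shift [-1.67, 0.04, 9.59] turn [-0.0, 0.0, -0.05]
```

{"api": "jog_arm", "payload": {"targets": [[[-1.65, 0.05, 2.4], [0, 0, -0.05], 70], [[-1.65, 0.05, 4.8], [0, 0, -0.05], 70], [[-1.65, 0.05, 6.8], [0, 0, -0.05], 70], [[-1.65, 0.05, 8.4], [0, 0, -0.05], 70], [[-1.65, 0.05, 9.55], [0, 0, -0.05], 70], [[-1.65, 0.05, 9.55], [0, 0, -0.05], 70], [[-1.65, 0.05, 9.55], [0, 0, -0.05], 30], [[-1.65, 0.05, 9.55], [0, 0, -0.05], 30]]}}

```text
time: 8.9
tool_pos: [0.4823, -0.3536, -0.0057]
tool_rot: [0.001, -0.075, 0.997, -0.001]
contact_force: [0.4, -0.9, 0.1]
gripper_width: 0.451
grasp_force: 62.5
```

{"api": "jog_arm", "payload": {"targets": [[[0, 0, 0], [0, 0, 0], 30], [[0, 0, 0], [0, 0, 0], 30], [[0, 0, -0.5], [0, 0, 0], 30], [[0, 0, -2], [0, 0, 0], 30], [[0, 0, -4], [0, 0, 0], 30], [[0, 0, -4], [0, 0, 0], 30]]}}

```text
time: 9.65
tool_pos: [0.4833, -0.3549, 0.0979]
tool_rot: [0.003, -0.074, 0.997, -0.004]
contact_force: [0.2, -0.2, -1.2]
gripper_width: 0.449
grasp_force: 62.6
```

```bash
python3 - <<'E'
from h import *
s=state();print(s['tool_pos'],s['gripper_width'],s['grasp_force'])
im,P,d=cloud('wrist'); si,SP,_=cloud('scene');np.savez('w4.npz',im=im,P=P,si=si,SP=SP)
save('w4',np.hstack([cv2.resize(im[130:384,130:380],(400,400)),cv2.resize(si[40:150,140:250],(400,400))]))
need([.60,-.1,.15],None); need([.6225,.0233,.1],87.4)
E
```

```text
[ 0.48331789 -0.35489776  0.09794741] 0.4493122658262719 62.64003038406372
shift [-6.22, 9.27, -2.31] turn [0.0, 0.0, 0.0]
shift [-7.84, 14.02, -0.31] turn [-0.0, 0.0, 1.39]
```

View pics/w4.png

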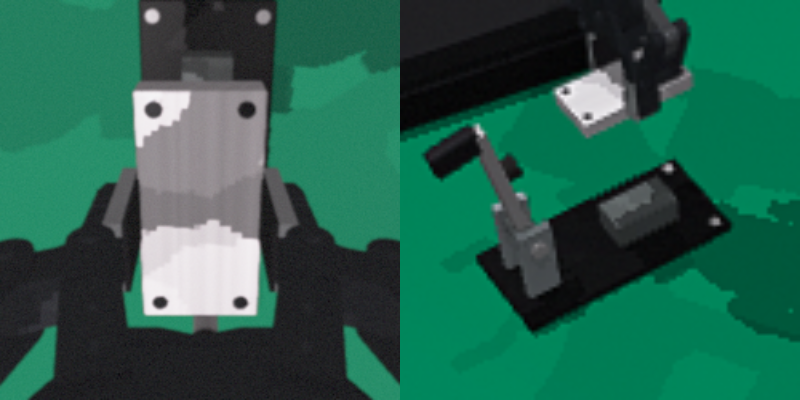

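Wrist crop: the coupon is held flat and straight at (200,200). In the scene crop the clamp is still open. I'll measure the coupon in the tool frame and work out the placing move.

```bash
python3 - <<'E'
from h import *
D=np.load('w4.npz');P=D['P'];s=state();t=s['tool_pos'];print(t)
q=s['tool_rot'];Rt=R.from_quat([q[1],q[2],q[3],q[0]]).as_matrix()
T=(P-t)@Rt
v,u=np.mgrid[:384,:512]
k=(abs(T[...,2]+.048)<.006)&(abs(T[...,0])<.06)&(abs(T[...,1])<.022)
q=T[k];print(len(q),q.mean(0),cv2.minAreaRect((q[:,:2]*1000).astype(np.float32)))
A=np.c_[q[:,:2],np.ones(len(q))];print('plane',np.linalg.lstsq(A,q[:,2],rcond=None)[0])
E
```

```text
[ 0.4806248  -0.35239471  0.092385  ]
11300 [ 0.00214739 -0.00223447 -0.05066277] ((-2.895465850830078, -0.06596565246582031), (43.846763610839844, 84.35014343261719), 89.99362182617188)
plane [ 0.01319636  0.00773638 -0.05067382]
```

```bash
python3 - <<'E'
from h import *
need([.6225,.0233,.1],87.4)
E
```

```text
shift [-7.84, 14.02, -0.31] turn [-0.0, 0.0, 1.39]
```

{"api": "jog_arm", "payload": {"targets": [[[-1, 2.5, -1], [0, 0, 0.4], 30], [[-2, 5, -1], [0, 0, 0.8], 30], [[-3.5, 7.5, -0.5], [0, 0, 1.2], 30], [[-5, 9.5, -0.3], [0, 0, 1.4], 30], [[-6.3, 11.5, -0.3], [0, 0, 1.4], 30], [[-7.4, 13.4, -0.3], [0, 0, 1.4], 30], [[-7.85, 14, -0.3], [0, 0, 1.4], 30], [[-7.85, 14, -0.3], [0, 0, 1.4], 30]]}}

```text
time: 10.75
tool_pos: [0.6215, 0.0251, 0.0967]
tool_rot: [-0.002, 0.021, 1.0, 0.0]
contact_force: [0.1, -0.2, -1.4]
gripper_width: 0.446
grasp_force: 62.6
```

{"api": "jog_arm", "payload": {"targets": [[[0, 0, 0], [0, 0, 0], 30], [[0, 0, 0], [0, 0, 0], 30], [[0, 0, 0], [0, 0, 0], 30]]}}

```text
time: 11.12
tool_pos: [0.6225, 0.0218, 0.0993]
tool_rot: [-0.0, 0.024, 1.0, -0.0]
contact_force: [-1.0, -0.4, -0.9]
gripper_width: 0.448
grasp_force: 62.6
```

```bash
cat >> h.py <<'E'
def rect(P,k):
    q=P[k]; q=q[np.isfinite(q).all(1)]; c,sz,a=cv2.minAreaRect((q[:,:2]*1000).astype(np.float32))
    print(len(q),'mean',q.mean(0).round(4),'rect',np.round(c,1),np.round(sz,1),round(a,2)); return q
E
python3 - <<'E'
from h import *
im,P,d=cloud('wrist'); s=state(); t=s['tool_pos']; print(t,s['gripper_width'])
np.savez('w5.npz',im=im,P=P)
q=s['tool_rot'];Rt=R.from_quat([q[1],q[2],q[3],q[0]]).as_matrix(); T=(P-t)@Rt
print('tool y ang',np.degrees(np.arctan2(Rt[1,1],Rt[0,1])))
k=(abs(T[...,2]+.047)<.004)&(abs(T[...,0])<.06)&(abs(T[...,1])<.03)
print(np.median(T[k][:,2])); rect(T,k); rect(P,k)
k=(abs(P[...,2]-.022)<.004)&(abs(P[...,0]-.62)<.06)&(abs(P[...,1]-.02)<.06); rect(P,k)
k=(abs(P[...,2]-.022)<.004)&(abs(P[...,0]-.63)<.06)&(abs(P[...,1]-.222)<.06); rect(P,k)
save('w5',im)
E
```

```text
[0.62261334 0.02198571 0.09948125] 0.4488895595024706
tool y ang 87.26737716229887
-0.04510000489598656
11367 mean [ 0.0035 -0.0003 -0.0452] rect [-1.1 -0.1] [85.1 59.9] 0.64
11367 mean [0.6192 0.0219 0.1446] rect [623.7  21.8] [59.9 85.1] 86.63
2466 mean [0.5984 0.0231 0.0211] rect [599.6  23.1] [74.1 29.9] 87.43
5093 mean [0.6303 0.2205 0.0212] rect [631.8 221.3] [76.1 74.9] 87.94
```

View pics/w5.png

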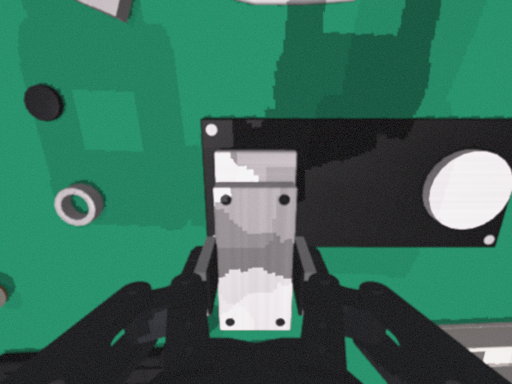

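Wrist view: the coupon (255,255) is held over the square riser, whose near edge shows at (255,155), and its sides are parallel. I'll put it down.

```bash
python3 - <<'E'
from h import *
need([.6211,.0232,-.0095],87.4)
E
```

```text
shift [0.06, 0.05, 4.36] turn [-0.0, 0.0, -0.02]
```

{"api": "jog_arm", "payload": {"targets": [[[0.06, 0.05, 1.8], [0, 0, 0], 30], [[0.06, 0.05, 3], [0, 0, 0], 30], [[0.06, 0.05, 3.9], [0, 0, 0], 30], [[0.06, 0.05, 4.2], [0, 0, 0], 30], [[0.06, 0.05, 4.36], [0, 0, 0], 30], [[0.06, 0.05, 4.36], [0, 0, 0], 30], [[0.06, 0.05, 4.36], [0, 0, 0], 30]]}}

```text
time: 12.05
tool_pos: [0.6223, 0.0241, -0.0083]
tool_rot: [0.001, 0.023, 1.0, -0.0]
contact_force: [0.3, 0.2, -1.0]
gripper_width: 0.448
grasp_force: 62.6
```

{"api": "jog_arm", "payload": {"targets": [[[0.03, 0, 0.05], [0, 0, 0], 30], [[0.03, 0, 0.05], [0, 0, 0], 30]]}}

```text
time: 12.3
tool_pos: [0.6207, 0.0242, -0.0106]
tool_rot: [0.0, 0.023, 1.0, -0.0]
contact_force: [-1.3, 0.5, -1.1]
gripper_width: 0.45
grasp_force: 62.6
```

{"api": "jog_arm", "payload": {"targets": [[[0, 0, 0.05], [0, 0, 0], 30], [[0, 0, 0.05], [0, 0, 0], 30]]}}

```text
time: 12.55
tool_pos: [0.6208, 0.0242, -0.0117]
tool_rot: [0.0, 0.023, 1.0, -0.0]
contact_force: [-1.7, 1.5, 2.1]
gripper_width: 0.447
grasp_force: 64.1
```

Contact at TCP z −0.0117. I'll release, retreat and look.

{"api": "jog_arm", "payload": {"targets": [[[0, 0, 0], [0, 0, 0], 65], [[0, 0, 0], [0, 0, 0], 65], [[0, 0, 0], [0, 0, 0], 65], [[0, 0, -1], [0, 0, 0], 65], [[0, 0, -3.4], [0, 0, 0], 65], [[1, 0, -5.8], [0, 0, 0], 65], [[2.5, 0, -8], [0, 0, 0], 65], [[2.5, 0, -8], [0, 0, 0], 65]]}}

```text
time: 13.55
tool_pos: [0.5599, 0.0271, 0.1941]
tool_rot: [0.005, 0.023, 1.0, -0.0]
contact_force: [0.7, 0.2, 0.4]
gripper_width: 0.65
grasp_force: 0.0
```

{"api": "jog_arm", "payload": {"targets": [[[0, 0, 0], [0, 0, 0], 65], [[0, 0, 0], [0, 0, 0], 65]]}}

```text
time: 13.8
tool_pos: [0.5574, 0.0272, 0.1855]
tool_rot: [-0.002, 0.023, 1.0, 0.0]
contact_force: [0.7, -0.3, -0.4]
gripper_width: 0.65
grasp_force: 0.0
```

```bash
python3 - <<'E'
from h import *
im,P,d=cloud('wrist'); s=state(); t=s['tool_pos']; print(t,s['gripper_width'])
np.savez('w6.npz',im=im,P=P); save('w6',im)
W=(abs(P[...,0]-.62)<.07)&(abs(P[...,1]-.023)<.06)&(d>.15)
print('coupon');rect(P,W&(abs(P[...,2]-.033)<.005)); print('riser+coupon');rect(P,W&(abs(P[...,2]-.022)<.004))
k=(abs(P[...,2]-.0155)<.005)&(abs(P[...,0]-.63)<.035)&(abs(P[...,1]+.15)<.035); print('ring');rect(P,k)
E
```

```text
[0.55737645 0.02712063 0.18535896] 0.6494295362063612
coupon
2015 mean [0.6195 0.0241 0.0332] rect [621.4  24. ] [40.  83.5] 87.37
riser+coupon
1353 mean [0.6189 0.0195 0.0212] rect [619.   22.1] [74.  78.2] 87.42
ring
438 mean [ 0.6305 -0.1528  0.0145] rect [ 631.1 -153. ] [38.8 38.7] 0.46
```

View pics/w6.png

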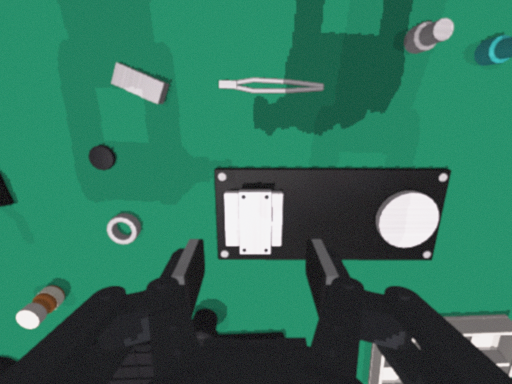

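The coupon lies centred and parallel on the square riser at (255,222), within about 1.5 mm. The ring is at (123,229). Next is the ring.

```bash
python3 - <<'E'
from h import *
need([.631,-.1525,.06],87.4)
need([.631,-.1525,-.033],87.4)
E
```

```text
shift [-3.3, -7.04, 5.0] turn [0.0, -0.03, -0.01]
shift [-3.31, -7.04, 8.72] turn [0.0, -0.03, -0.01]
```

{"api": "jog_arm", "payload": {"targets": [[[-1.1, -2.3, 0], [0, 0, 0], 65], [[-2.2, -4.6, 0.5], [0, 0, 0], 65], [[-3.3, -7, 1.5], [0, 0, 0], 65], [[-3.3, -7.05, 3.5], [0, 0, 0], 65], [[-3.3, -7.05, 5.5], [0, 0, 0], 65], [[-3.3, -7.05, 7.4], [0, 0, 0], 65], [[-3.3, -7.05, 8.2], [0, 0, 0], 65], [[-3.3, -7.05, 8.2], [0, 0, 0], 65]]}}

```text
time: 14.85
tool_pos: [0.6309, -0.1521, -0.0195]
tool_rot: [-0.002, 0.023, 1.0, 0.001]
contact_force: [-0.0, -0.6, 0.2]
gripper_width: 0.649
grasp_force: 0.0
```

{"api": "jog_arm", "payload": {"targets": [[[0, 0, 0.5], [0, 0, 0], 65], [[0, 0, 0.5], [0, 0, 0], 65], [[0, 0, 0.5], [0, 0, 0], 30], [[0, 0, 0.5], [0, 0, 0], 30], [[0, 0, 0.5], [0, 0, 0], 30], [[0, 0, 0.5], [0, 0, 0], 30]]}}

```text
time: 15.6
tool_pos: [0.6337, -0.1532, -0.0277]
tool_rot: [0.001, 0.023, 1.0, -0.0]
contact_force: [-0.9, 1.0, 6.0]
gripper_width: 0.432
grasp_force: 60.6
```

```bash
python3 - <<'E'
from h import *
s=state();print(s['tool_pos'],s['gripper_width'],s['grasp_force'])
E
```

```text
[ 0.63373349 -0.15318094 -0.02774226] 0.4323276623437761 60.6003999710083
```

{"api": "jog_arm", "payload": {"targets": [[[0, 0, -1], [0, 0, 0], 30], [[0, 0, -3], [0, 0, 0], 30], [[0, 0, -5], [0, 0, 0], 30], [[0, 0, -5], [0, 0, 0], 30], [[0, 0, -5], [0, 0, 0], 30]]}}

```text
time: 16.23
tool_pos: [0.6319, -0.1526, 0.0948]
tool_rot: [-0.0, 0.023, 1.0, 0.0]
contact_force: [-0.5, 0.4, -1.6]
gripper_width: 0.439
grasp_force: 60.3
```

```bash
python3 - <<'E'
from h import *
im,P,d=cloud('wrist'); si,SP,_=cloud('scene'); s=state();t=s['tool_pos'];print(t,s['gripper_width'],s['grasp_force'],s['contact_force'])
np.savez('w7.npz',im=im,P=P)
q=s['tool_rot'];Rt=R.from_quat([q[1],q[2],q[3],q[0]]).as_matrix(); T=(P-t)@Rt
np.savez('w7.npz',im=im,P=P,T=T)
for z in np.arange(-.07,-.02,.004):
    k=(abs(T[...,2]-z)<.002)&(abs(T[...,0])<.035)&(abs(T[...,1])<.018)
    if k.sum()>30: print(round(z,3),k.sum(),T[k].mean(0).round(4),T[k].min(0).round(3),T[k].max(0).round(3))
save('w7',np.hstack([cv2.resize(im[180:384,150:354],(400,400),interpolation=2),cv2.resize(si[110:200,130:220],(400,400),interpolation=2)]))
E
```

```text
[ 0.63088464 -0.15219772  0.09295056] 0.43402313969855094 60.26678569614887 [-0.11010387 -0.02253849 -0.94916186]
-0.046 1622 [ 0.0019 -0.     -0.0447] [-0.018 -0.018 -0.048] [ 0.021  0.018 -0.044]
-0.042 835 [ 0.0033 -0.0002 -0.0428] [-0.019 -0.018 -0.044] [ 0.021  0.018 -0.04 ]
-0.038 403 [ 0.004  -0.0001 -0.0381] [-0.013 -0.018 -0.04 ] [ 0.021  0.018 -0.036]
-0.034 367 [ 0.0037 -0.0008 -0.034 ] [-0.013 -0.018 -0.036] [ 0.021  0.018 -0.032]
-0.03 163 [ 0.0025 -0.0001 -0.0309] [-0.013 -0.017 -0.032] [ 0.021  0.017 -0.028]
```

View pics/w7.png

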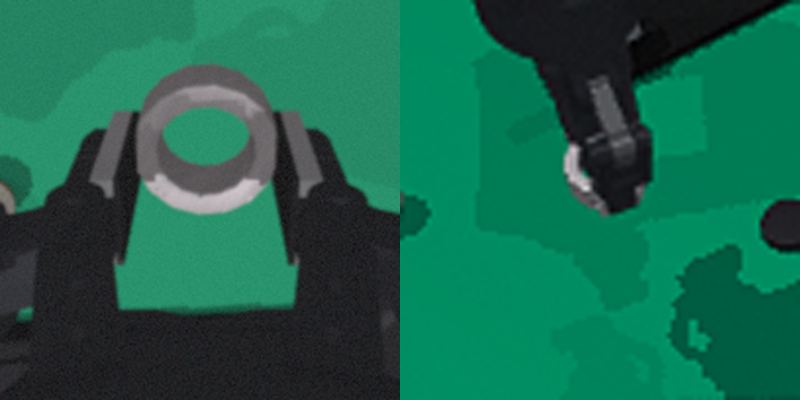

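Wrist crop: the ring (205,140) is held flat and centred, with its underside about 28 mm behind the TCP. Carrying it to the coupon.

```bash
python3 - <<'E'
from h import *
need([.6224,.0240,.10],87.4)
need([.6224,.0240,.012],87.4)
E
```

```text
shift [0.67, 7.02, -0.27] turn [0.01, -0.03, -0.01]
shift [0.65, 7.02, 3.25] turn [0.01, -0.03, -0.01]
```

{"api": "jog_arm", "payload": {"targets": [[[0.25, 2.4, -0.3], [0, 0, 0], 30], [[0.45, 4.8, -0.3], [0, 0, 0], 30], [[0.65, 6.6, -0.3], [0, 0, 0], 30], [[0.65, 7, 0.4], [0, 0, 0], 30], [[0.65, 7, 1.6], [0, 0, 0], 30], [[0.65, 7, 2.6], [0, 0, 0], 30], [[0.65, 7, 3.2], [0, 0, 0], 30], [[0.65, 7, 3.2], [0, 0, 0], 30]]}}

```text
time: 17.32
tool_pos: [0.6225, 0.0224, 0.0128]
tool_rot: [-0.002, 0.024, 1.0, 0.0]
contact_force: [0.1, -0.5, -1.0]
gripper_width: 0.435
grasp_force: 60.4
```

{"api": "jog_arm", "payload": {"targets": [[[0, 0, 0], [0, 0, 0], 30], [[0, 0, 0], [0, 0, 0], 30]]}}

```text
time: 17.58
tool_pos: [0.6254, 0.0226, 0.0169]
tool_rot: [0.001, 0.023, 1.0, -0.0]
contact_force: [-0.8, -0.5, -0.3]
gripper_width: 0.43
grasp_force: 60.4
```

```bash
python3 - <<'E'
from h import *
for i in range(4):
    s=state();print(s['tool_pos'].round(4),s['joint_vel'].round(3)[:3],s['contact_force'].round(1)); 
    im,P,d=cloud('wrist')
q=s['tool_rot'];Rt=R.from_quat([q[1],q[2],q[3],q[0]]).as_matrix();t=s['tool_pos'];T=(P-t)@Rt
k=(abs(T[...,2]+.0445)<.004)&(abs(T[...,0])<.03)&(abs(T[...,1])<.018);rect(P,k)
k=(abs(P[...,2]-.034)<.003)&(abs(P[...,0]-.62)<.05)&(abs(P[...,1]-.024)<.03);rect(P,k)
save('w8',im)
E
```

```text
[0.6254 0.0226 0.0169] [ 0.001 -0.001  0.004] [-0.8 -0.5 -0.3]
[0.6254 0.0226 0.0168] [ 0.001 -0.     0.004] [-0.5  1.2 -0.1]
[0.6252 0.0227 0.0167] [0.001 0.001 0.005] [-0.3  0.4 -1.4]
[0.625  0.0227 0.0164] [0.    0.002 0.005] [-0.7 -0.3 -0.7]
2233 mean [0.6218 0.0229 0.059 ] rect [622.8  22.8] [36.  39.4] 87.3
5066 mean [0.6084 0.0248 0.0332] rect [621.9  24.1] [40.2 84.7] 87.39
```

{"api": "jog_arm", "payload": {"targets": [[[0.04, 0.05, 0.15], [0, 0, 0], 30], [[0.04, 0.05, 0.28], [0, 0, 0], 30], [[0.04, 0.05, 0.28], [0, 0, 0], 30], [[0.04, 0.05, 0.28], [0, 0, 0], 30]]}}

```text
time: 18.27
tool_pos: [0.6234, 0.0241, 0.0083]
tool_rot: [-0.0, 0.023, 1.0, 0.0]
contact_force: [0.6, 0.3, -0.7]
gripper_width: 0.433
grasp_force: 60.4
```

```bash
python3 - <<'E'
from h import *
im,P,d=cloud('wrist');s=state();t=s['tool_pos'];print(t.round(4),s['contact_force'].round(1))
q=s['tool_rot'];Rt=R.from_quat([q[1],q[2],q[3],q[0]]).as_matrix();T=(P-t)@Rt
k=(abs(T[...,2]+.0445)<.004)&(abs(T[...,0])<.03)&(abs(T[...,1])<.018);rect(P,k);print(np.median(P[k][:,2]))
k=(abs(P[...,2]-.034)<.003)&(abs(P[...,0]-.62)<.05)&(abs(P[...,1]-.024)<.03);rect(P,k)
E
```

```text
[0.6234 0.0241 0.0084] [ 0.1 -0.6  0. ]
2222 mean [0.6202 0.0242 0.0509] rect [621.3  24.2] [36.  39.6] 87.55
0.05098101725841242
5593 mean [0.6122 0.0245 0.0332] rect [621.8  24. ] [40.1 84.3] 87.35
```

{"api": "jog_arm", "payload": {"targets": [[[0, 0, 0.06], [0, 0, 0], 30], [[0, 0, 0.06], [0, 0, 0], 30], [[0, 0, 0.06], [0, 0, 0], 30]]}}

```text
time: 18.7
tool_pos: [0.6234, 0.0241, 0.0069]
tool_rot: [-0.0, 0.023, 1.0, -0.0]
contact_force: [0.2, 0.0, -0.6]
gripper_width: 0.434
grasp_force: 60.4
```

{"api": "jog_arm", "payload": {"targets": [[[0, 0, 0], [0, 0, 0], 60], [[0, 0, 0], [0, 0, 0], 60], [[0, 0, 0], [0, 0, 0], 60], [[0, 0, -1], [0, 0, 0], 60], [[0, 0, -3.4], [0, 0, 0], 60], [[1, 0, -5.8], [0, 0, 0], 60], [[2.5, 0, -7.2], [0, 0, 0], 60], [[2.5, 0, -7.2], [0, 0, 0], 60]]}}

```text
time: 19.7
tool_pos: [0.5622, 0.027, 0.1922]
tool_rot: [0.004, 0.023, 1.0, -0.0]
contact_force: [1.0, 0.7, 0.9]
gripper_width: 0.6
grasp_force: 0.0
```

```bash
python3 - <<'E'
from h import *
im,P,d=cloud('wrist'); s=state(); print(s['tool_pos'],s['time'])
W=(abs(P[...,0]-.62)<.07)&(abs(P[...,1]-.023)<.06)&(d>.12)
print('ring');rect(P,W&(abs(P[...,2]-.0495)<.003));print('coupon');rect(P,W&(abs(P[...,2]-.033)<.004))
print('riser');rect(P,W&(abs(P[...,2]-.0215)<.003))
print('round');rect(P,(abs(P[...,2]-.0215)<.003)&(abs(P[...,0]-.632)<.05)&(abs(P[...,1]-.222)<.05))
save('w9',im)
need([.456,-.096,.12],155.1)
E
```

```text
[0.56162049 0.02699812 0.18926104] 19.75
ring
453 mean [0.6207 0.0241 0.0489] rect [620.7  24. ] [37.7 38.3] 87.78
coupon
1371 mean [0.6172 0.0242 0.0333] rect [622.  24.] [40.1 84.5] 87.22
riser
1309 mean [0.6196 0.0196 0.0212] rect [619.4  22. ] [73.9 78.5] 87.1
round
2495 mean [0.6305 0.2209 0.0213] rect [631.9 221.4] [75.3 75.3] 85.04
shift [4.01, -5.11, 2.75] turn [-0.02, 0.03, -8.47]
```

View pics/w9.png

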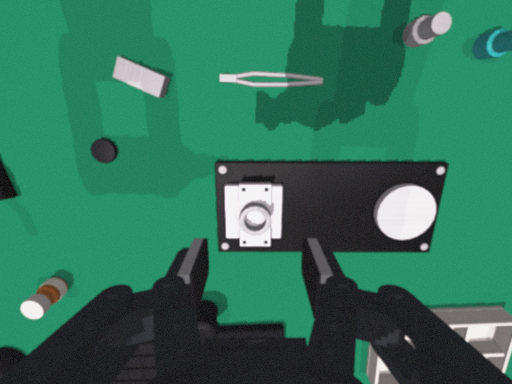

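The ring sits centred on the coupon at (255,215). Next is the step block at (140,77).

```bash
python3 - <<'E'
from h import *
need([.453,-.098,.07],155.1)
s=state();print(s['joint_pos'])
E
```

```text
shift [4.13, -5.19, 4.75] turn [-0.02, 0.03, -8.47]
[-8.43050941e-02 -9.41446483e-02  1.77339496e+00 -2.05074953e-05
  1.45760483e+00 -1.60881509e+00]
```

{"api": "jog_arm", "payload": {"targets": [[[1, -1, 0], [0, 0, -1.3], 60], [[2, -2.5, 0], [0, 0, -2.6], 60], [[3, -4, 0], [0, 0, -3.9], 60], [[4.1, -5.2, 0], [0, 0, -5.2], 60], [[4.1, -5.2, 1], [0, 0, -6.5], 60], [[4.1, -5.2, 2], [0, 0, -7.8], 60], [[4.1, -5.2, 3.3], [0, 0, -8.5], 60], [[4.1, -5.2, 4.5], [0, 0, -8.5], 60]]}}

```text
time: 20.75
tool_pos: [0.4515, -0.0978, 0.0712]
tool_rot: [-0.001, -0.54, 0.842, 0.002]
contact_force: [1.0, -1.4, 0.3]
gripper_width: 0.602
grasp_force: 0.0
```

{"api": "jog_arm", "payload": {"targets": [[[0, 0, 0], [0, 0, 0], 60], [[0, 0, 0], [0, 0, 0], 60], [[0, 0, 0], [0, 0, 0], 60]]}}

```text
time: 21.12
tool_pos: [0.4537, -0.0985, 0.0759]
tool_rot: [0.001, -0.54, 0.842, -0.001]
contact_force: [0.1, 1.0, 0.0]
gripper_width: 0.601
grasp_force: 0.0
```

```bash
python3 - <<'E'
from h import *
im,P,d=cloud('wrist'); s=state(); print(s['tool_pos'],s['joint_pos'][5])
W=(abs(P[...,0]-.451)<.05)&(abs(P[...,1]+.1)<.05)&(d>.12)
q=rect(P,W&(P[...,2]>.004)&(P[...,2]<.024))
rect(P,W&(P[...,2]>.017)&(P[...,2]<.024))
save('w10',im)
need([.453,-.098,-.031],155.1)
E
```

```text
[ 0.45364492 -0.09852321  0.07591636] -3.0856470350040683
1928 mean [ 0.4506 -0.1026  0.0132] rect [ 451.  -102.2] [60.5 23.8] 65.4
613 mean [ 0.4591 -0.0843  0.0192] rect [459.3 -84.1] [20.8 23.8] 64.91
shift [-0.01, 0.04, 4.28] turn [-0.02, 0.0, 0.03]
```

View pics/w10.png

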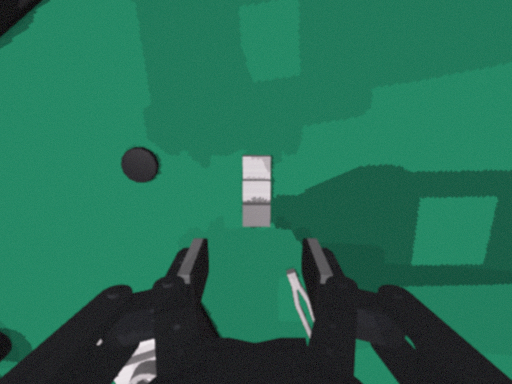

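The block (257,190) is aligned between the fingers. The decoy tweezers (300,300) are close to the right finger, so I'll check the clearance.

```bash
python3 - <<'E'
from h import *
im,P,d=cloud('wrist'); s=state();t=s['tool_pos'];q=s['tool_rot'];Rt=R.from_quat([q[1],q[2],q[3],q[0]]).as_matrix();T=(P-t)@Rt
k=(im.min(-1)>120)&(P[...,2]<.03)&(d>.12);v,u=np.nonzero(k);m=u>280
pts=T[v[m],u[m]];o=np.argsort(-pts[:,0])[:6];print(pts[o].round(3), pts[np.argsort(pts[:,1])[:3]].round(3))
E
```

```text
[[-0.08   0.039  0.069]
 [-0.08   0.038  0.069]
 [-0.081  0.037  0.068]
 [-0.082  0.038  0.069]
 [-0.082  0.039  0.069]
 [-0.082  0.035  0.07 ]] [[-0.082  0.032  0.069]
 [-0.084  0.032  0.069]
 [-0.082  0.033  0.068]]
```

{"api": "jog_arm", "payload": {"targets": [[[0, 0, 2], [0, 0, 0], 45], [[0, 0, 3.4], [0, 0, 0], 45], [[0, 0, 4.1], [0, 0, 0], 45], [[0, 0, 4.1], [0, 0, 0], 45], [[0, 0, 4.1], [0, 0, 0], 45]]}}

```text
time: 21.85
tool_pos: [0.4537, -0.0986, -0.0267]
tool_rot: [0.001, -0.54, 0.842, -0.001]
contact_force: [1.0, 0.2, 0.9]
gripper_width: 0.447
grasp_force: 0.0
```

{"api": "jog_arm", "payload": {"targets": [[[0, 0, 0], [0, 0, 0], 10], [[0, 0, 0], [0, 0, 0], 10], [[0, 0, 0], [0, 0, 0], 10], [[0, 0, 0], [0, 0, 0], 10]]}}

```text
time: 22.35
tool_pos: [0.4541, -0.0987, -0.0262]
tool_rot: [0.001, -0.54, 0.842, -0.001]
contact_force: [-1.2, 1.0, 7.0]
gripper_width: 0.263
grasp_force: 60.5
```

{"api": "jog_arm", "payload": {"targets": [[[0, 0, -0.6], [0, 0, 0], 10], [[0, 0, -2.5], [0, 0, 0], 10], [[0, 0, -4.6], [0, 0, 0], 10], [[0, 0, -4.6], [0, 0, 0], 10], [[0, 0, -4.6], [0, 0, 0], 10]]}}

```text
time: 22.98
tool_pos: [0.452, -0.0979, 0.0867]
tool_rot: [-0.0, -0.54, 0.842, 0.0]
contact_force: [-0.7, 0.5, -2.2]
gripper_width: 0.255
grasp_force: 59.7
```

```bash
cat >> h.py <<'E'
def tool():
    im,P,d=cloud('wrist'); s=state();t=s['tool_pos'];q=s['tool_rot'];Rt=R.from_quat([q[1],q[2],q[3],q[0]]).as_matrix()
    print('tcp',t.round(4),'yaw',np.degrees(np.arctan2(Rt[1,1],Rt[0,1])).round(1),'w',round(s['gripper_width'],3),'f',s['contact_force'].round(1),'t',s['time'])
    return im,P,d,(P-t)@Rt,Rt,t
E
python3 - <<'E'
from h import *
im,P,d,T,Rt,t=tool()
k=(abs(T[...,0])<.045)&(abs(T[...,1])<.0105)&(T[...,2]<-.02)&(T[...,2]>-.055)&(im.min(-1)>60)
rect(T,k)
for z in np.arange(-.052,-.02,.003):
    m=k&(abs(T[...,2]-z)<.0015)
    if m.sum()>30: print(round(z,3),m.sum(),T[m].min(0).round(4),T[m].max(0).round(4))
need([.63,.2215,.07],155.1);need([.63,.2215,.07],87);need([.63,.2215,.07],177);need([.5,.06,.1],155)
E
```

```text
tcp [ 0.4513 -0.0976  0.0856] yaw 155.3 w 0.261 f [ 0.2  0.2 -2.4] t 23.025
4606 mean [ 0.0063  0.     -0.0399] rect [ 4.5 -0. ] [21.  61.1] 89.99
-0.046 1322 [-0.026  -0.0105 -0.0475] [-0.0043  0.0105 -0.0445]
-0.043 167 [-0.0063 -0.0104 -0.0444] [ 0.0151  0.0105 -0.0415]
-0.04 1384 [-0.0065 -0.0105 -0.0415] [ 0.0154  0.0105 -0.0386]
-0.037 159 [ 0.0138 -0.0104 -0.0385] [ 0.035   0.0105 -0.0355]
-0.034 1410 [ 0.0138 -0.0105 -0.0355] [ 0.0349  0.0105 -0.0325]
-0.031 72 [ 0.018  -0.0104 -0.0325] [ 0.035   0.0104 -0.0296]
-0.028 61 [ 0.0342 -0.0099 -0.0294] [ 0.035   0.01   -0.0266]
shift [-14.58, -1.17, 0.62] turn [0.02, -0.0, 0.03]
shift [-14.58, -1.17, 0.62] turn [0.02, -0.01, 8.54]
shift [-14.58, -1.17, 0.62] turn [0.02, 0.0, -2.71]
shift [-6.54, 0.86, -0.57] turn [0.02, -0.0, 0.04]
```

```bash
python3 - <<'E'
from h import *
need([.6339,.226,.06],155.3)
E
```

```text
shift [-14.81, -1.24, 1.02] turn [0.02, -0.0, 0.01]
```

{"api": "jog_arm", "payload": {"targets": [[[-2.4, -0.2, 0], [0, 0, 0], 10], [[-4.8, -0.4, 0], [0, 0, 0], 10], [[-7.2, -0.6, 0], [0, 0, 0], 10], [[-9.6, -0.8, 0], [0, 0, 0], 10], [[-12, -1, 0], [0, 0, 0], 10], [[-14, -1.2, 0.5], [0, 0, 0], 10], [[-14.8, -1.25, 1], [0, 0, 0], 10], [[-14.8, -1.25, 1], [0, 0, 0], 10]]}}

```text
time: 24.02
tool_pos: [0.6327, 0.2256, 0.0574]
tool_rot: [-0.004, -0.541, 0.841, 0.001]
contact_force: [-1.1, -0.5, -1.8]
gripper_width: 0.26
grasp_force: 59.6
```

{"api": "jog_arm", "payload": {"targets": [[[0, 0, 0], [0, 0, 0], 10], [[0, 0, 0], [0, 0, 0], 10], [[0, 0, 0], [0, 0, 0], 10], [[0, 0, 0], [0, 0, 0], 10]]}}

```text
time: 24.52
tool_pos: [0.6355, 0.2247, 0.0625]
tool_rot: [0.0, -0.54, 0.842, -0.0]
contact_force: [0.7, -0.3, -1.9]
gripper_width: 0.261
grasp_force: 59.6
```

```bash
python3 - <<'E'
from h import *
im,P,d,T,Rt,t=tool()
k=(abs(T[...,0])<.045)&(abs(T[...,1])<.0105)&(T[...,2]<-.02)&(T[...,2]>-.055)&(im.min(-1)>60)
rect(T,k);rect(P,k);print(P[k][:,2].max())
k=(abs(P[...,2]-.0215)<.003)&(abs(P[...,0]-.632)<.05)&(abs(P[...,1]-.222)<.05);q=rect(P,k)
# circle fit on boundary of visible part
pts=(q[:,:2]*1000).astype(np.float32);print(cv2.minEnclosingCircle(pts))
need([.6339,.226,-.003],155.3)
E
```

```text
tcp [0.6355 0.2248 0.0624] yaw 155.3 w 0.263 f [ 0.3  0.2 -1.6] t 24.575
4569 mean [ 0.0066 -0.     -0.0388] rect [4.7 0. ] [21. 61.] 90.0
4569 mean [0.6327 0.2188 0.1013] rect [633.5 220.6] [61. 21.] 65.33
0.10932572420445011
4173 mean [0.6271 0.2135 0.0212] rect [630.6 218.7] [68.6 75.1] 64.29
((632.0115356445312, 221.8632049560547), 38.02171325683594)
shift [-0.02, 0.08, 2.62] turn [-0.0, 0.0, 0.0]
```

{"api": "jog_arm", "payload": {"targets": [[[-0.02, 0.08, 1.2], [0, 0, 0], 10], [[-0.02, 0.08, 2], [0, 0, 0], 10], [[-0.02, 0.08, 2.5], [0, 0, 0], 10], [[-0.02, 0.08, 2.5], [0, 0, 0], 10], [[-0.02, 0.08, 2.5], [0, 0, 0], 10], [[-0.02, 0.08, 2.5], [0, 0, 0], 10]]}}

```text
time: 25.32
tool_pos: [0.6347, 0.2266, 0.0008]
tool_rot: [0.001, -0.54, 0.842, -0.0]
contact_force: [0.0, 1.5, -1.9]
gripper_width: 0.261
grasp_force: 59.6
```

```bash
python3 - <<'E'
from h import *
im,P,d,T,Rt,t=tool()
k=(abs(T[...,0])<.045)&(abs(T[...,1])<.0105)&(T[...,2]<-.028)&(T[...,2]>-.055)&(im.min(-1)>60)
rect(P,k)
q=T[k]
for a,b in((-.024,-.006),(-.004,.013),(.017,.033)):
    m=k&(T[...,0]>a)&(T[...,0]<b); print(np.median(P[m][:,2]).round(4))
k=(abs(P[...,2]-.0215)<.003)&(abs(P[...,0]-.632)<.05)&(abs(P[...,1]-.222)<.05);print(np.median(P[k][:,2]))
E
```

```text
tcp [0.6346 0.2266 0.0007] yaw 155.3 w 0.258 f [-0.3  0.2 -2.1] t 25.375
4516 mean [0.6319 0.2211 0.0397] rect [632.6 222.4] [60.6 21. ] 65.34
0.0461
0.0401
0.0341
0.021189742790748357
```

{"api": "jog_arm", "payload": {"targets": [[[0.01, 0, 0.17], [0, 0, 0], 10], [[0.01, 0, 0.17], [0, 0, 0], 10], [[0.01, 0, 0.17], [0, 0, 0], 10]]}}

```text
time: 25.75
tool_pos: [0.6344, 0.2264, -0.0041]
tool_rot: [0.001, -0.54, 0.842, -0.0]
contact_force: [1.9, 0.7, 0.3]
gripper_width: 0.26
grasp_force: 59.9
```

{"api": "jog_arm", "payload": {"targets": [[[0, 0, 0.04], [0, 0, 0], 10], [[0, 0, 0.04], [0, 0, 0], 10], [[0, 0, 0.04], [0, 0, 0], 10]]}}

```text
time: 26.12
tool_pos: [0.6344, 0.2264, -0.0041]
tool_rot: [0.001, -0.54, 0.842, -0.0]
contact_force: [0.2, 0.1, 5.3]
gripper_width: 0.259
grasp_force: 60.5
```

Seated with a light contact of about 7 N. Releasing, then looking at the block and the plug.

{"api": "jog_arm", "payload": {"targets": [[[0, 0, 0], [0, 0, 0], 50], [[0, 0, 0], [0, 0, 0], 50], [[0, 0, 0], [0, 0, 0], 50], [[0, 0, -1.2], [0, 0, 0], 50], [[0, 0, -3.6], [0, 0, 0], 50], [[1, 0, -6], [0, 0, 0], 50], [[2.5, 0, -7.6], [0, 0, 0], 50], [[2.5, 0, -7.6], [0, 0, 0], 50]]}}

```text
time: 27.12
tool_pos: [0.6097, 0.1682, 0.1901]
tool_rot: [0.004, -0.539, 0.842, -0.002]
contact_force: [-0.3, 0.2, 0.6]
gripper_width: 0.502
grasp_force: 0.0
```

```bash
python3 - <<'E'
from h import *
im,P,d,T,Rt,t=tool()
W=(abs(P[...,0]-.632)<.05)&(abs(P[...,1]-.222)<.05)&(d>.12)
rect(P,W&(P[...,2]>.026)&(P[...,2]<.046)); q=rect(P,W&(abs(P[...,2]-.0212)<.003));print(cv2.minEnclosingCircle((q[:,:2]*1000).astype(np.float32)))
save('w11',im)
need([.42,.2165,.1],87);need([.42,.2165,.1],117)
k=(P[...,2]>.036)&(P[...,2]<.06)&(abs(P[...,0]-.42)<.04)&(abs(P[...,1]-.2165)<.04);print(k.sum())
if k.sum()>20: rect(P,k)
E
```

```text
tcp [0.6085 0.1688 0.1868] yaw 155.3 w 0.501 f [ 0.3  0.1 -1. ] t 27.175
927 mean [0.6324 0.2219 0.0351] rect [632.6 222.3] [60.6 22.7] 65.36
1609 mean [0.6303 0.2186 0.0213] rect [631.1 220.8] [72.6 74. ] 64.19
((631.9777221679688, 221.9277801513672), 37.804561614990234)
shift [1.43, 7.66, 3.44] turn [-0.01, 0.03, 8.53]
shift [1.43, 7.66, 3.44] turn [-0.02, 0.03, 4.78]
364
364 mean [0.4214 0.2147 0.0471] rect [419.7 216. ] [19.4 19.4] 18.0
```

View pics/w11.png

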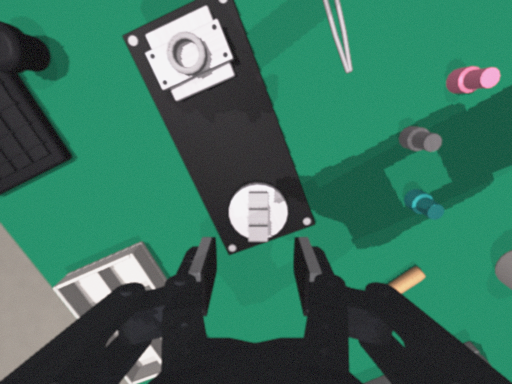

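The block sits centred on the round riser at (258,216). The grey plug is at (420,140), world (0.420, 0.216). The current finger direction clears both decoys.

```bash
python3 - <<'E'
from h import *
need([.42,.2163,.08],155.3);need([.42,.2163,.0],155.3)
E
```

```text
shift [1.44, 7.66, 4.24] turn [-0.03, 0.02, -0.0]
shift [1.45, 7.67, 7.44] turn [-0.03, 0.02, -0.0]
```

{"api": "jog_arm", "payload": {"targets": [[[0.5, 2.4, 0], [0, 0, 0], 45], [[1, 4.8, 0.5], [0, 0, 0], 45], [[1.4, 7, 1.5], [0, 0, 0], 45], [[1.45, 7.65, 2.8], [0, 0, 0], 45], [[1.45, 7.65, 3.8], [0, 0, 0], 45], [[1.45, 7.65, 3.8], [0, 0, 0], 45], [[1.45, 7.65, 3.8], [0, 0, 0], 45]]}}

```text
time: 28.05
tool_pos: [0.4187, 0.2164, 0.0893]
tool_rot: [-0.0, -0.54, 0.842, 0.0]
contact_force: [0.6, -0.7, 0.8]
gripper_width: 0.449
grasp_force: 0.0
```

```bash
python3 - <<'E'
from h import *
im,P,d,T,Rt,t=tool()
k=(P[...,2]>.036)&(P[...,2]<.06)&(abs(P[...,0]-.42)<.03)&(abs(P[...,1]-.2165)<.03)&(d>.08)&(im.min(-1)>60);q=rect(P,k);print(q[:,2].max())
k&=P[...,2]>.046;q=rect(P,k)
c=[.42,.2163]
need([.42,.2163,.0],155.3)
E
```

```text
tcp [0.4193 0.2165 0.09  ] yaw 155.3 w 0.454 f [0.7 0.3 0.6] t 28.1
537 mean [0.4185 0.2146 0.0479] rect [419.1 215.7] [19.1 19.1] 63.08
0.05113119733739886
457 mean [0.419  0.2156 0.0491] rect [419.1 215.8] [19.1 18.6] 65.14
shift [-0.0, -0.02, 3.6] turn [-0.0, 0.0, 0.0]
```

{"api": "jog_arm", "payload": {"targets": [[[0, 0, 1.8], [0, 0, 0], 45], [[0, 0, 3], [0, 0, 0], 45], [[0, 0, 3.6], [0, 0, 0], 45], [[0, 0, 3.6], [0, 0, 0], 45], [[0, 0, 3.6], [0, 0, 0], 10], [[0, 0, 3.6], [0, 0, 0], 10], [[0, 0, 3.6], [0, 0, 0], 10], [[0, 0, 3.6], [0, 0, 0], 10]]}}

```text
time: 29.1
tool_pos: [0.4202, 0.2168, 0.0011]
tool_rot: [0.002, -0.54, 0.842, -0.0]
contact_force: [-1.4, -0.5, 7.0]
gripper_width: 0.197
grasp_force: 58.9
```

{"api": "jog_arm", "payload": {"targets": [[[0, 0, -0.6], [0, 0, 0], 10], [[0, 0, -2.2], [0, 0, 0], 10], [[0, 0, -4], [0, 0, 0], 10], [[0, 0, -4], [0, 0, 0], 10], [[0, 0, -4], [0, 0, 0], 10]]}}

```text
time: 29.72
tool_pos: [0.418, 0.216, 0.0988]
tool_rot: [-0.0, -0.54, 0.842, 0.0]
contact_force: [-0.2, 0.9, -2.4]
gripper_width: 0.189
grasp_force: 58.7
```

```bash
python3 - <<'E'
from h import *
im,P,d,T,Rt,t=tool()
k=(abs(T[...,0])<.02)&(abs(T[...,1])<.0095)&(T[...,2]<-.03)&(T[...,2]>-.07)&(im.min(-1)>60);q=rect(T,k);print(np.percentile(q[:,2],[2,25,50]))
k&=T[...,2]<-.042;rect(T,k)
need([.627,.1227,.09],155.3)
E
```

```text
tcp [0.4174 0.2158 0.0978] yaw 155.3 w 0.193 f [ 0.2  0.4 -2.2] t 29.775
1463 mean [ 0.0036 -0.0001 -0.0459] rect [ 0.7 -0.1] [20.3 16.9] 0.79
[-0.05009053 -0.04917636 -0.04862235]
1170 mean [ 0.0023 -0.0001 -0.0484] rect [ 0.7 -0.1] [20.3 16.9] 0.79
shift [-0.11, -9.17, 0.3] turn [0.01, -0.01, 0.01]
```

{"api": "jog_arm", "payload": {"targets": [[[0, -2.4, 0], [0, 0, 0], 10], [[0, -4.8, 0], [0, 0, 0], 10], [[0, -7, 0], [0, 0, 0], 10], [[-0.1, -8.8, 0.5], [0, 0, 0], 10], [[-0.1, -9.2, 1.5], [0, 0, 0], 10], [[-0.1, -9.2, 2.2], [0, 0, 0], 10], [[-0.1, -9.2, 2.2], [0, 0, 0], 10], [[-0.1, -9.2, 2.2], [0, 0, 0], 10]]}}

```text
time: 30.78
tool_pos: [0.6282, 0.1231, 0.0444]
tool_rot: [0.0, -0.54, 0.842, 0.0]
contact_force: [-0.1, -0.0, -1.1]
gripper_width: 0.203
grasp_force: 59.0
```

{"api": "jog_arm", "payload": {"targets": [[[0, 0, 0], [0, 0, 0], 10], [[0, 0, 0], [0, 0, 0], 10], [[0, 0, 0], [0, 0, 0], 10]]}}

```text
time: 31.15
tool_pos: [0.6289, 0.1227, 0.0448]
tool_rot: [0.0, -0.54, 0.842, -0.0]
contact_force: [-0.7, -0.2, -1.9]
gripper_width: 0.198
grasp_force: 59.0
```

```bash
python3 - <<'E'
from h import *
im,P,d,T,Rt,t=tool()
k=(abs(T[...,0])<.02)&(abs(T[...,1])<.0095)&(T[...,2]<-.042)&(T[...,2]>-.07)&(im.min(-1)>60);q=rect(P,k);print(np.percentile(q[:,2],[50,98]))
for c in((.632,.222),(.622,.023)):
    k=(abs(P[...,2]-.0212)<.003)&(abs(P[...,0]-c[0])<.05)&(abs(P[...,1]-c[1])<.05);q=rect(P,k) if k.sum()>50 else print('none')
need([.6271,.1222,.016],155.3)
E
```

```text
tcp [0.6288 0.1226 0.0447] yaw 155.3 w 0.198 f [-0.3  0.3 -1.6] t 31.2
1186 mean [0.6275 0.1211 0.093 ] rect [628.8 122.3] [22.1 18.8] 65.73
[0.09276423 0.11065534]
986 mean [0.6505 0.2097 0.0212] rect [640.5 205.5] [75.1 39.3] 28.71
5598 mean [0.6211 0.0191 0.0211] rect [623.9  22.1] [74.2 78.1] 87.25
shift [0.04, 0.06, 1.15] turn [-0.0, 0.0, 0.01]
```

{"api": "jog_arm", "payload": {"targets": [[[0.05, 0.05, 0.7], [0, 0, 0], 10], [[0.05, 0.05, 1.1], [0, 0, 0], 10], [[0.05, 0.05, 1.25], [0, 0, 0], 10], [[0.05, 0.05, 1.25], [0, 0, 0], 10], [[0.05, 0.05, 1.25], [0, 0, 0], 10], [[0.05, 0.05, 1.25], [0, 0, 0], 10]]}}

```text
time: 31.95
tool_pos: [0.6273, 0.122, 0.0132]
tool_rot: [0.0, -0.54, 0.842, -0.0]
contact_force: [0.2, -0.0, -1.4]
gripper_width: 0.195
grasp_force: 59.0
```

{"api": "jog_arm", "payload": {"targets": [[[0, 0, 0.06], [0, 0, 0], 10], [[0, 0, 0.06], [0, 0, 0], 10], [[0, 0, 0.06], [0, 0, 0], 10]]}}

```text
time: 32.33
tool_pos: [0.627, 0.1219, 0.0114]
tool_rot: [0.0, -0.54, 0.842, -0.0]
contact_force: [-0.6, -0.5, -1.9]
gripper_width: 0.196
grasp_force: 59.0
```

{"api": "jog_arm", "payload": {"targets": [[[0, 0, 0.04], [0, 0, 0], 10], [[0, 0, 0.04], [0, 0, 0], 10], [[0, 0, 0.04], [0, 0, 0], 10]]}}

```text
time: 32.7
tool_pos: [0.6272, 0.122, 0.0112]
tool_rot: [0.0, -0.54, 0.842, -0.0]
contact_force: [-2.8, 1.1, 6.0]
gripper_width: 0.198
grasp_force: 59.5
```

{"api": "jog_arm", "payload": {"targets": [[[0, 0, 0.03], [0, 0, 0], 10], [[0, 0, 0.03], [0, 0, 0], 10], [[0, 0, 0.03], [0, 0, 0], 10]]}}

```text
time: 33.08
tool_pos: [0.6273, 0.1221, 0.0112]
tool_rot: [0.0, -0.54, 0.842, 0.0]
contact_force: [-5.1, -0.5, 8.3]
gripper_width: 0.198
grasp_force: 60.0
```

The plug is standing on the stage. Releasing, backing off upward, then checking everything.

{"api": "jog_arm", "payload": {"targets": [[[0, 0, -0.03], [0, 0, 0], 45], [[0, 0, -0.03], [0, 0, 0], 45], [[0, 0, -0.03], [0, 0, 0], 45], [[0, 0, -1.2], [0, 0, 0], 45], [[0, 0, -3.5], [0, 0, 0], 45], [[1, 0, -6], [0, 0, 0], 45], [[3, 1, -8], [0, 0, 0], 45], [[3, 3, -8], [0, 0, 0], 45]]}}

```text
time: 34.08
tool_pos: [0.5294, 0.0833, 0.2143]
tool_rot: [0.003, -0.538, 0.843, -0.002]
contact_force: [-1.4, 0.7, 0.3]
gripper_width: 0.449
grasp_force: 0.0
```

{"api": "jog_arm", "payload": {"targets": [[[0, 2.5, 0], [0, 0, 0], 45], [[0, 5, 0], [0, 0, 0], 45], [[0, 7, 0], [0, 0, 0], 45], [[0, 7, 0], [0, 0, 0], 45], [[0, 7, 0], [0, 0, 0], 45], [[0, 7, 0], [0, 0, 0], 45]]}}

```text
time: 34.83
tool_pos: [0.3692, 0.1577, 0.2097]
tool_rot: [-0.0, -0.539, 0.842, -0.0]
contact_force: [-0.4, 0.4, 1.0]
gripper_width: 0.454
grasp_force: 0.0
```

```bash
python3 - <<'E'
from h import *
for n in('top','scene'):
    im,P,d=cloud(n); print(n)
    def r(l,x,y,h,z0,z1):
        k=(P[...,2]>z0)&(P[...,2]<z1)&(abs(P[...,0]-x)<h)&(abs(P[...,1]-y)<h)
        print(l,end=' '); rect(P,k) if k.sum()>10 else print('none')
    r('plug top',.627,.122,.03,.052,.07); r('ring',.622,.024,.035,.043,.055); r('coupon',.622,.024,.06,.029,.039); r('riser',.622,.024,.06,.017,.026)
    r('block',.632,.222,.05,.026,.05); r('clamp',.59,-.34,.06,.1,.2)
    if n=='scene': save('end',np.hstack([cv2.resize(im[190:370,150:330],(500,500),interpolation=2),cv2.resize(im[60:160,130:190],(300,500),interpolation=2)]))
print(state()['tool_pos'],state()['time'])
E
```

```text
top
plug top 49 mean [0.6262 0.1226 0.0591] rect [626.7 123.1] [18.1 18.9] 64.1
ring 113 mean [0.6219 0.0259 0.0494] rect [622.3  25.8] [38.8 37.1] 1.72
coupon 338 mean [0.62   0.0254 0.034 ] rect [622.1  25.6] [39.4 84.2] 87.39
riser 314 mean [0.6224 0.0201 0.0217] rect [622.9  23.8] [73.8 74. ] 86.92
block 220 mean [0.6321 0.2241 0.0359] rect [635.9 223.1] [55.1 60.3] 9.83
clamp 212 mean [ 0.5941 -0.3323  0.1439] rect [ 597.1 -333.2] [59.2 14.5] 9.54
scene
plug top 82 mean [0.6277 0.1224 0.0592] rect [627.7 122.4] [18.3 18.2] 65.01
ring 175 mean [0.6229 0.0255 0.0488] rect [622.4  25. ] [39.3 37.9] 48.49
coupon 523 mean [0.6241 0.0266 0.0336] rect [622.7  24.8] [41.7 84.6] 88.02
riser 427 mean [0.6247 0.0314 0.0217] rect [623.5  22.9] [74.7 82.5] 87.21
block 391 mean [0.6341 0.2253 0.0358] rect [630.3 223.4] [63.3 36. ] 58.79
clamp 248 mean [ 0.5976 -0.3314  0.1421] rect [ 598.2 -332.4] [57.5 16.7] 11.24
[0.36913504 0.15765185 0.20954704] 34.925
```

View pics/end.png

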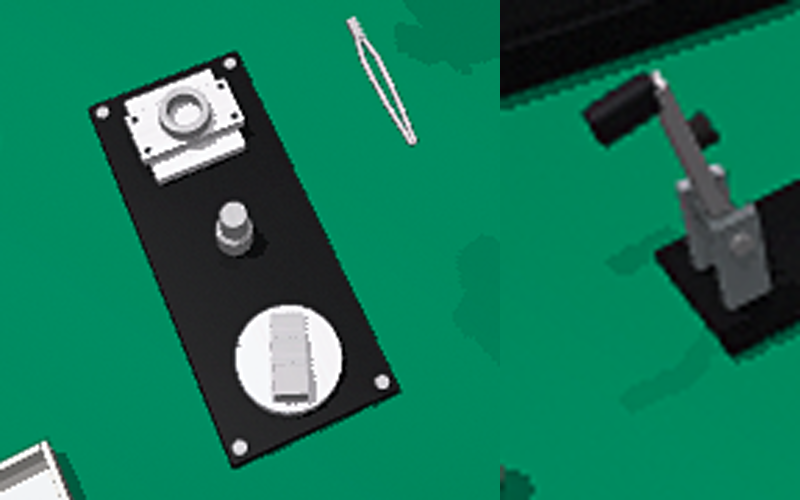

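The final picture shows the ring on the coupon on the square riser (187,112), the plug upright midway (235,230), the block on the round riser (290,358) and the clamp open (680,150). Everything is within about 2 mm of centre, so I'm handing it in.

```bash
python3 -c "
from plant import *
print(job_done())"
```

```text
the job is handed in; nothing more can be done
None
```

I handed in the job at about 35 s with the clamp open and everything released: the coupon (about 2 mm off the square riser's centre), the ring, the block and the plug all measured in place. No result came back; the fingertips turned out to sit about 35 mm behind the reported TCP, so my first pinch at the clamp fin closed on air and I corrected for it from then on.

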